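Put the kitchen things back on their stands

ROBOT

A 6-joint arm with a two-finger parallel gripper is mounted at the origin on a cart in front of the work surface, level with it; the furniture and walls round the work are solid. World frame = base frame: x ahead of the robot, y to its left, z up, the work surface at z = 0. Lengths are in mm, angles in rad, forces in N, time in s.
With the tool pointing down it reaches from about 400 to 925 mm from the base axis. Payload 12.5 kg.
Tool frame: the origin (TCP) lies midway between the tips of the shut fingers; the grasp point (between the pads) lies 19 mm behind it; z points along the fingers, y is the line along which they close (so a half turn about z gives the same grasp; the last joint's range is limited). The gripper opens to 95 mm and grips with 3 to 60 N. Pads are 20 mm wide; open, the fingers measure 119 mm over their backs; the gripper's body (75 mm by 180 mm) begins 59 mm behind the grasp point.
Start: joints at [-1.445, 0.491, 1.559, -0, 1.092, -0.106], TCP at [143.603, -608.297, 214.661] pointing down, gripper open.
Joint ranges: [-3.1, 3.1], [-0.84, 2.19], [0.05, 2.79], [-1.13, 4.28], [0.06, 2.93], [-2.69, 2.69]. Speed limits (rad/s): [2.22, 2.22, 2.79, 3.14, 3.14, 3.14].

INTERFACE

Orientations are given as [roll, pitch, yaw] about the fixed x, y, z axes, in that order (R = Rz(yaw) Ry(pitch) Rx(roll)).
In Python, from cell import * gives the robot as it stands. The module is installed in compiled form; this text tells all that it offers.
- The arm moves only by the tool arm_command, never from a script. Its arguments are lists of equal length, an entry for each row: "delta_pos": the shift along the world's x, y, z in units of 250 mm (1.0 is 250 mm), a list of three; "delta_rot": the turn, a rotation vector about the world's x, y, z in units of 90 degrees (1.0 is 90 degrees), a list of three; "claw": the closure, from 0 (fully open) to 1 (shut). In form: {"delta_pos": [[tx, ty, tz], ...], "delta_rot": [[wx, wy, wz], ...], "claw": [claw, ...]}. A call has exactly 5 rows; each row is the pose to reach, as a shift and turn from the pose commanded when the call began; what a row does not reach only later rows make up. A row lasts 1/12 s, in which the tool goes at most 41.7 mm and 7.16 degrees, less where a joint would pass 70% of its speed; a pose out of reach is approached as far as the arm can. A call with a number of a shift or a turn outside -1 to 1 is refused whole. A call with a gripper value outside its range is refused whole. The fingers move at their own pace and stop on an object; the grip force is fixed at half the most. Time passes only in rows, so rows that repeat a pose let the fingers close, or fill a call up. It gives the time, the measured TCP pose, the force, the opening and the grip force at its end, in the units of the state.
- state(): the state, without advancing time (a new reading comes with each control period).
- read_camera(name): name is "side" or "top" or "wrist"; returns the picture (400x640x3 uint8, red, green, blue); there is no depth.
- calibration(name): a dict with "camera_matrix" (3x3 intrinsics, pixels), "k1" (the pictures are not rectified: a ray, as slopes to the right and down, at radius r is drawn at 1 + k1 r^2 times it, then the intrinsics apply), "T" (4x4, takes a point from camera to world coordinates). Camera axes: x right, y down, z forward; pixel columns grow to the right and rows downward; lengths in mm; the calibration is good to about 2 mm. A picture is of the moment at which its call begins: read the wrist's pose just before it. calibration takes no time and is no camera call; for the wrist camera it gives the pose at the moment of the call.
- job_done(): hands the job in; it is judged then, once.
The state is a dict: "t": time; "joints": joint angles; "qvel": joint speeds; "tau": joint torques, N m; "eef_pos": TCP position; "tcp_rot": TCP orientation; "ft_force": force on the tool from outside, world axes, zero at the start; "moment": the same for the moment, N m; "opening": opening from 0.0 (shut) to 1.0 (fully open); "grip_force": force on a finger pad.
Only numpy, scipy, OpenCV 4.12 (cv2) and the standard library are available. Lean on these libraries where they do the work, as an engineer would, in place of code of your own. Each camera call takes 0.05 s, during which the arm holds its last target. There are 200 camera calls.

TASK

Put the dropper bottle, the mill and the egg timer back, each standing upright in the middle of the round wooden stand whose cork circle matches its foot: the bottle on the small stand, the mill on the medium one, the timer on the large one. Lay the pen lengthwise along the middle of the long wooden rest. Do not shift the drinking glass or the jam jar.

Things in the scene. Friction and masses are not known exactly. Their poses are not given: they have to be found in the camera images.
- bottle: small brown round dropper bottle with a black rubber teat, body 33 mm across up to 60 mm height, then a shoulder and a narrower collar and teat; 102 mm tall overall, 70 g. Origin: centre of its underside; z up. Stands on the worktop (z = 0) at the start.
- mill: small clear glass mill with white salt inside and a grey-white domed top, 44 mm across its foot, about 34 mm across the top, 90 mm tall, 100 g. Origin: centre of its underside; z up. Stands on the worktop at the start.
- timer: white wind-up egg timer, squat round, 62 mm across in its lower half and domed above, 52 mm tall, 120 g. Origin: centre of its underside; z up. Stands on the worktop at the start.
- pen: slim white and green pen, 11 mm wide, 145 mm long, 9 mm thick, lying flat on the worktop near the middle, pointing roughly away from the robot. Origin: underside at the middle of its length; its y axis runs along its length, z up.
- stand_small: round pale wooden stand, 56 mm across and 10 mm high with a flat top, a flush cork circle of 36 mm in the middle; for the bottle. Fixed. Origin: centre of its underside, z up; top at z = 10 mm.
- stand_medium: round pale wooden stand, 68 mm across and 10 mm high with a flat top, a flush cork circle of 47 mm in the middle; for the mill. Fixed. Origin: centre of its underside, z up; top at z = 10 mm.
- stand_large: round pale wooden stand, 86 mm across and 10 mm high with a flat top, a flush cork circle of 65 mm in the middle; for the timer. Fixed. Origin: centre of its underside, z up; top at z = 10 mm.
- pen_rest: long pale wooden rest, 36 x 160 mm and 10 mm high with a flat top and a flush cork strip of 15 x 149 mm along its middle; for the pen. Fixed. Origin: centre of its underside; its y axis runs along its length, z up; top at z = 10 mm.
- glass: clear drinking glass, 83 mm across the rim, 70 mm across the foot, 94 mm tall, standing behind the pen and its rest, under the front of wall cupboards (their front is at x = 0.60 m, handles at x = 0.56 m, from 0.45 m above the worktop up: keep the wrist in front of them when swinging across). Leave it where it is. Origin: centre of its underside.
- jam_jar: round jam jar with a green lid, 70 mm across, 104 mm tall, standing at the back left. Leave it where it is. Origin: centre of its underside.
Not all that is in view belongs to the job. Leave any grey or red look-alike of the stand_large alone.

How it is judged:
By the outcome, as a careful person would: the job done as asked, in the order asked, and still so for the second after the job is handed in, with the robot touching nothing.
It also fails if it takes over 104 s, if anything falls off the work surface, if the arm or the gripper's body presses on something with over 40 N, if the wrist force passes 120 N, or if a joint passes its speed limit or range.

## Working session

There is one attempt and no reset: what is moved stays moved. The work goes in short steps, Python scripts to look and compute and a tool call to move; the robot and the scene stay as the last step left them, time stands still between calls to the robot, and variables do not carry over. Pictures are saved under pics/ and viewed, at most 19 in all, crops included, and the job is handed in when it is done.

Besides the shell and the picture viewer there is one more tool, called after ">>>" in YAML: its name, and indented under it one key for each argument. arm_command: Moves the arm, as the interface text tells. Shifts and turns lie within -1 to 1; 1 stands for 250 mm of shift or 90 degrees of turn. Its arguments: {"type":"object","properties":{"delta_pos":{"type":"array"},"delta_rot":{"type":"array"},"claw":{"type":"array"}},"required":["delta_pos","delta_rot","claw"]}

```bash
mkdir -p pics
python3 - <<'E'
from cell import *
import cv2
for n in ("side","top"):
    im=read_camera(n); cv2.imwrite(f"pics/{n}0.png",im[...,::-1])
    c=calibration(n); print(n,c["camera_matrix"],c["k1"],c["T"])
print(state())
E
```

```text
side [[479.63501688   0.         324.6139453 ]
 [  0.         479.63501688 200.70428131]
 [  0.           0.           1.        ]] -0.10989401046951078 [[-8.96106238e-01 -2.21988297e-01  3.84336839e-01 -1.45687270e+02]
 [-4.43839369e-01  4.49116051e-01 -7.75436256e-01  1.15996276e+03]
 [-4.74069171e-04 -8.65457086e-01 -5.00982841e-01  8.84818240e+02]
 [ 0.00000000e+00  0.00000000e+00  0.00000000e+00  1.00000000e+00]]
top [[435.12118254   0.         326.23950013]
 [  0.         435.12118254 189.51293857]
 [  0.           0.           1.        ]] -0.07790722920744576 [[ 5.08329100e-01 -8.34496011e-01  2.12645088e-01  1.38559583e+02]
 [-8.61160485e-01 -4.92002950e-01  1.27811253e-01 -2.97864106e+02]
 [-2.03597065e-03 -2.48091726e-01 -9.68734406e-01  1.51806722e+03]
 [ 0.00000000e+00  0.00000000e+00  0.00000000e+00  1.00000000e+00]]
{'t': 0.1, 'joints': array([-1.44458047e+00,  4.91521961e-01,  1.55940011e+00, -2.44259053e-05,
        1.09169368e+00, -1.05575263e-01]), 'qvel': array([ 0.00145436, -0.00037263, -0.00209932, -0.00074248,  0.00013785,
       -0.00109628]), 'tau': array([ 4.18399679e-03, -6.13622618e+01, -2.58606631e+01,  6.93655224e-02,
        4.69746091e-02, -5.49520723e-05]), 'eef_pos': array([ 143.5793579 , -608.05934764,  214.10209639]), 'tcp_rot': array([-3.14057297e+00, -8.62696339e-05,  2.31802349e-01]), 'ft_force': array([ 0.48184037,  0.15028414, -0.27070563]), 'moment': array([ 0.00633268, -0.03675304,  0.03299461]), 'grip_force': 0.0, 'opening': 0.9971350022650646}
```

View pics/top0.png

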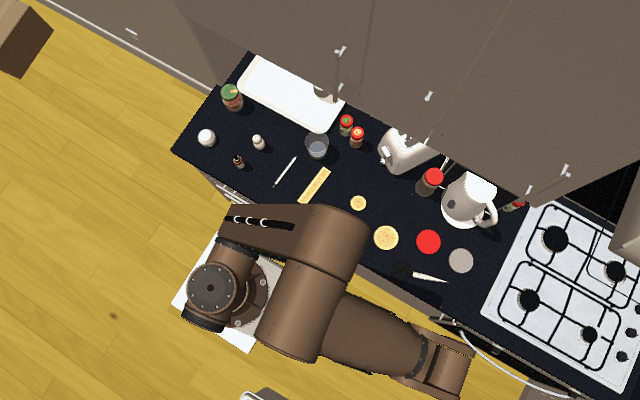

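View pics/side0.png

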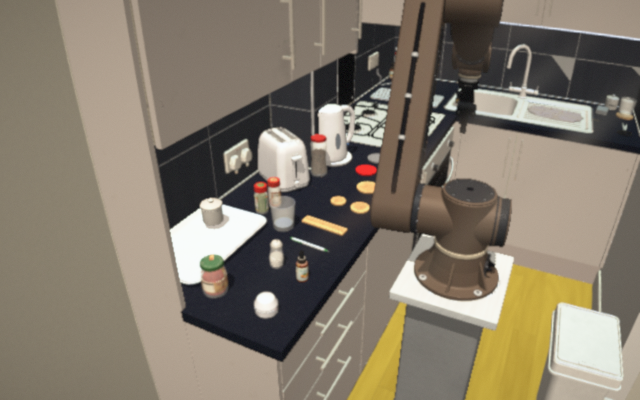

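The top view shows the timer (207,138), mill (258,142), bottle (238,161), pen (285,171), rest (314,186), small stand (358,203) and large stand (386,238). The medium stand is hidden by the arm there, but the side view shows it near (360,208).

```bash
cat > h.py <<'E'
import numpy as np, cv2
from cell import *
def ray(c,u,v):
    K=c["camera_matrix"]; T=c["T"]
    d=cv2.undistortPoints(np.array([[[u,v]]],float),K,np.array([c["k1"],0,0,0,0.]))[0,0]
    return T[:3,3],T[:3,:3]@np.array([d[0],d[1],1])
def plane(c,u,v,z):
    o,d=ray(c,u,v); return (o+d*(z-o[2])/d[2])[:2]
def rect(im,c,z,x0,x1,y0,y1,s):
    """picture of plane z seen from above: rows x falling, cols y falling, s px/mm"""
    xs=np.arange(x1,x0,-1/s); ys=np.arange(y1,y0,-1/s)
    X,Y=np.meshgrid(xs,ys,indexing='ij'); P=np.stack([X,Y,0*X+z],-1).reshape(-1,3)
    T=np.linalg.inv(c["T"]); p,_=cv2.projectPoints(P,cv2.Rodrigues(T[:3,:3])[0],T[:3,3],c["camera_matrix"],np.array([c["k1"],0,0,0,0.]))
    p=p.reshape(*X.shape,2).astype(np.float32)
    return cv2.remap(im,p[...,0],p[...,1],cv2.INTER_CUBIC)
def blobs(im,c,mask,z,amin=20):
    cs,_=cv2.findContours(mask.astype(np.uint8),cv2.RETR_EXTERNAL,cv2.CHAIN_APPROX_NONE)
    for k in cs:
        if cv2.contourArea(k)<amin: continue
        m=cv2.moments(k); u,v=m['m10']/m['m00'],m['m01']/m['m00']
        W=np.array([plane(c,*q[0],z) for q in k],np.float32)
        print((round(u),round(v)),"xy",plane(c,u,v,z).round(1),"rect",[np.round(a,1) for a in cv2.minAreaRect(W)])
E
python3 - <<'E'
from h import *
for n in("side","top"):
    im=cv2.imread(f"pics/{n}0.png"); c=calibration(n)
    h=cv2.cvtColor(im,cv2.COLOR_BGR2HSV)
    m=(h[...,0]>8)&(h[...,0]<28)&(h[...,1]>60)&(h[...,2]>120)
    r=np.zeros_like(m)
    if n=="side": r[170:250,290:400]=1
    else: r[140:275,270:430]=1
    print(n,"wood"); blobs(im,c,m&r,10)
    m=(h[...,2]>110); r[:]=0
    if n=="side": r[225:320,240:340]=1
    else: r[120:190,190:300]=1
    print("objects z0"); blobs(im,c,m&r,9)
im=cv2.imread("pics/side0.png")[170:330,180:400]; a=cv2.resize(im,None,fx=3.6,fy=3.6,interpolation=2)
cv2.imwrite("pics/c1.png",a)
im=cv2.imread("pics/top0.png")[70:270,180:440]; a=cv2.resize(im,None,fx=3,fy=3,interpolation=2)
cv2.imwrite("pics/c2.png",a)
E
```

```text
side wood
(324, 225) xy [454.7 -49.5] rect [array([457.5, -49.7]), array([ 49.5, 166.9]), np.float64(84.5)]
(360, 207) xy [ 393.9 -209.2] rect [array([ 394.3, -209.9]), array([68.2, 84.2]), np.float64(23.7)]
(338, 200) xy [ 483.8 -217.8] rect [array([ 484. , -216.9]), array([55.4, 65.5]), np.float64(26.3)]
(380, 189) xy [ 376.4 -371.4] rect [array([ 394.9, -390.5]), array([165.2, 282.4]), np.float64(18.7)]
objects z0
(266, 304) xy [422.4 369.1] rect [array([424.3, 366.6]), array([ 61.9, 103.7]), np.float64(31.1)]
(331, 308) xy [261.2 302.4] rect [array([280.9, 282. ]), array([ 61.8, 140.6]), np.float64(24.9)]
(301, 271) xy [404.6 201.9] rect [array([406.4, 198. ]), array([32.4, 88.7]), np.float64(29.2)]
(276, 253) xy [517.3 160.4] rect [array([520.6, 156.1]), array([ 39.7, 146.8]), np.float64(30.7)]
(308, 244) xy [451.9  70. ] rect [array([453.5,  70.1]), array([ 20.1, 133.3]), np.float64(84.9)]
(330, 228) xy [429.2 -41. ] rect [array([441. , -26.4]), array([93.9, 53.8]), np.float64(26.3)]
(282, 227) xy [576.6  22.5] rect [array([573.8,  22.9]), array([53.8, 24.3]), np.float64(26.4)]
[... 307 characters left out ...]
)]
(327, 238) xy [ 319.1 -189.2] rect [array([ 322.2, -188.6]), array([204.4, 122.5]), np.float64(7.4)]
(358, 202) xy [ 485.9 -219.8] rect [array([ 486. , -220.2]), array([53. , 54.1]), np.float64(75.5)]
(315, 185) xy [463.7 -56. ] rect [array([458.8, -52.9]), array([ 36.6, 160. ]), np.float64(84.7)]
objects z0
(202, 181) xy [268.9 306.9] rect [array([261.2, 287.7]), array([186.6,  79.9]), np.float64(89.6)]
(285, 170) xy [458.1  66.3] rect [array([453.2,  66.7]), array([ 10.5, 139.2]), np.float64(85.7)]
(258, 141) xy [499.5 213.3] rect [array([499.9, 213. ]), array([56.2, 39.7]), np.float64(75.2)]
(206, 137) xy [416.8 390.1] rect [array([416.2, 390. ]), array([63.6, 61.7]), np.float64(30.2)]
```

View pics/c1.png

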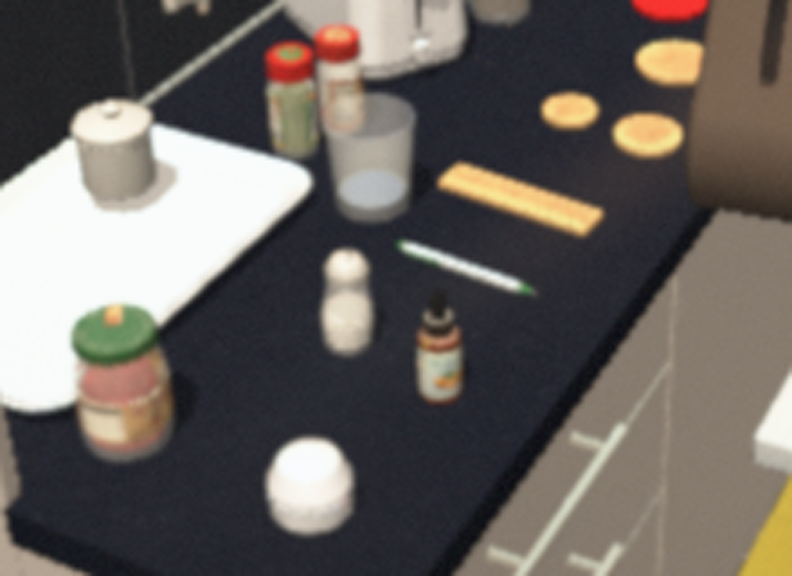

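View pics/c2.png

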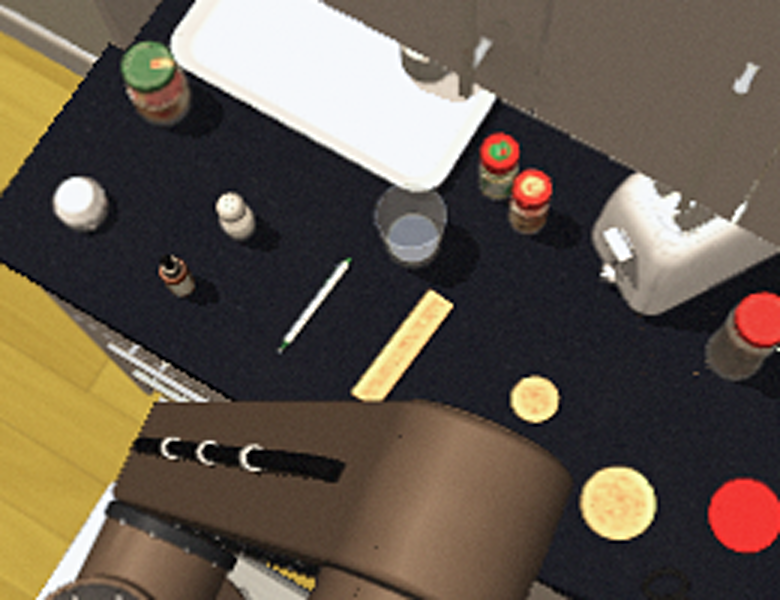

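The crops show the bottle at side (303,262) and the mill at side (276,254). The mill narrows at a waist. Next I'll move over the stands for a wrist view.

>>> arm_command:
  delta_pos:
    - [0.14,0.1,0.06]
    - [0.28,0.2,0.12]
    - [0.42,0.3,0.18]
    - [0.5,0.4,0.24]
    - [0.56,0.5,0.3]
  delta_rot:
    - [0,0,-0.03]
    - [0,0,-0.06]
    - [0,0,-0.09]
    - [0,0,-0.12]
    - [0,0,-0.15]
  claw: [0,0,0,0,0]

```text
t: 0.52
eef_pos: [285.3, -481.8, 289.7]
tcp_rot: [-3.141, 0.0, -0.006]
ft_force: [-0.2, -0.4, 0.4]
opening: 0.999
grip_force: 0.0
```

>>> arm_command:
  delta_pos:
    - [0.06,0.15,0.02]
    - [0.12,0.3,0.04]
    - [0.18,0.45,0.06]
    - [0.24,0.6,0.08]
    - [0.28,0.7,0.1]
  delta_rot:
    - [0,0,0]
    - [0,0,0]
    - [0,0,0]
    - [0,0,0]
    - [0,0,0]
  claw: [0,0,0,0,0]

```text
t: 0.93
eef_pos: [354.0, -305.3, 314.9]
tcp_rot: [-3.141, 0.0, -0.003]
ft_force: [1.0, -0.6, 0.9]
opening: 1.0
grip_force: 0.0
```

>>> arm_command:
  delta_pos:
    - [0.04,0.06,0]
    - [0.04,0.12,0]
    - [0.04,0.16,0]
    - [0.04,0.16,0]
    - [0.04,0.16,0]
  delta_rot:
    - [0,0,0]
    - [0,0,0]
    - [0,0,0]
    - [0,0,0]
    - [0,0,0]
  claw: [0,0,0,0,0]

```text
t: 1.35
eef_pos: [363.3, -268.5, 314.6]
tcp_rot: [3.141, 0.0, -0.004]
ft_force: [0.2, -0.1, -0.8]
opening: 1.001
grip_force: 0.0
```

Run:
```python
from h import *
s=state(); c=calibration("wrist"); im=read_camera("wrist"); cv2.imwrite("pics/w1.png",im[...,::-1])
np.save("w1T.npy",c["T"]); print(s["t"],s["eef_pos"],s["tcp_rot"],s["joints"]); print(c)
im=read_camera("top"); cv2.imwrite("pics/t1.png",im[...,::-1])
```

```text
1.35 [ 363.28032546 -268.48072929  314.58460236] [ 3.14144036e+00  2.01071098e-04 -3.67838442e-03] [-7.82709548e-01  1.37949772e-01  1.81011687e+00 -2.68519684e-04
  1.19356211e+00  7.91864061e-01]
{'camera_matrix': array([[318.48395696,   0.        , 312.82852004],
       [  0.        , 318.48395696, 198.38725836],
       [  0.        ,   0.        ,   1.        ]]), 'k1': -0.04781834401533095, 'T': array([[-3.04778150e-03, -9.56361420e-01, -2.92170403e-01,
         4.45593949e+02],
       [-9.99995350e-01,  2.94468952e-03,  7.92619203e-04,
        -2.68234224e+02],
       [ 1.02320699e-04,  2.92171461e-01, -9.56365948e-01,
         4.83012316e+02],
       [ 0.00000000e+00,  0.00000000e+00,  0.00000000e+00,
         1.00000000e+00]])}
```

View pics/w1.png

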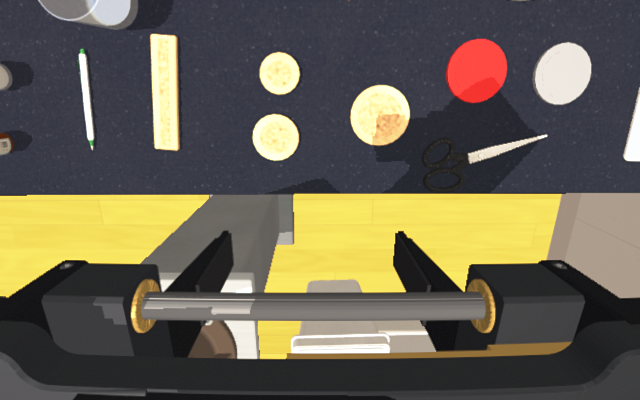

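The wrist view shows the small stand at (280,73), medium (276,137), large (380,115), rest (165,92) and pen (87,98). I'll measure these, then move over the objects.

Run:
```python
from h import *
c=calibration("wrist"); c["T"]=np.load("w1T.npy")
im=cv2.imread("pics/w1.png"); h=cv2.cvtColor(im,cv2.COLOR_BGR2HSV)
m=(h[...,0]>8)&(h[...,0]<32)&(h[...,1]>40)&(h[...,2]>70); m[185:]=0; m[:,:140]=0
blobs(im,c,m,10,200)
m=(im.max(2)>110)|((h[...,1]>100)&(h[...,0]>35)&(h[...,0]<85)&(h[...,2]>60)); m[185:]=0; m[:30]=0; m[:,:60]=0;m[:,120:]=0
print("pen"); blobs(im,c,m,8,50)
for n in("top",):
    im=cv2.imread("pics/t1.png"); c=calibration(n); h=cv2.cvtColor(im,cv2.COLOR_BGR2HSV)
    m=(h[...,0]>8)&(h[...,0]<28)&(h[...,1]>60)&(h[...,2]>120);r=np.zeros_like(m); r[140:275,270:430]=1
    print(n); blobs(im,c,m&r,10,100)
```

```text
(280, 136) xy [ 397.4 -219.7] rect [array([ 398.6, -217.7]), array([69.3, 58.1]), np.float64(35.1)]
(380, 115) xy [ 427.1 -364.8] rect [array([ 426.5, -365.2]), array([86. , 87.1]), np.float64(0.0)]
(279, 73) xy [ 484.4 -221.4] rect [array([ 483.9, -221.2]), array([57.3, 56.5]), np.float64(44.9)]
(165, 91) xy [462.1 -56.8] rect [array([457.8, -56.2]), array([ 39.8, 160.8]), np.float64(84.6)]
pen
(86, 95) xy [458.8  63.3] rect [array([451.2,  64.6]), array([ 13.7, 142.3]), np.float64(85.4)]
top
(307, 261) xy [ 217.6 -171.3] rect [array([ 216.1, -193.3]), array([107.1, 301.8]), np.float64(4.1)]
(388, 244) xy [ 411.5 -382.9] rect [array([ 410.6, -377.3]), array([43.9, 75.9]), np.float64(55.5)]
(361, 209) xy [ 470.5 -241. ] rect [array([ 455.9, -199.9]), array([169.3, 233.3]), np.float64(43.4)]
(337, 176) xy [ 531.1 -106.9] rect [array([ 547.2, -106.1]), array([ 64.1, 238.8]), np.float64(41.2)]
```

>>> arm_command:
  delta_pos:
    - [0,0.15,0]
    - [0,0.3,0]
    - [0,0.46,0]
    - [0,0.62,0]
    - [0,0.78,0]
  delta_rot:
    - [0,0,0]
    - [0,0,0]
    - [0,0,0]
    - [0,0,0]
    - [0,0,0]
  claw: [0,0,0,0,0]

```text
t: 1.87
eef_pos: [363.2, -72.6, 314.6]
tcp_rot: [3.141, 0.0, -0.006]
ft_force: [1.2, -0.3, 1.0]
opening: 1.0
grip_force: 0.0
```

>>> arm_command:
  delta_pos:
    - [0.04,0.16,0]
    - [0.08,0.32,0]
    - [0.1,0.48,0]
    - [0.1,0.64,0]
    - [0.1,0.8,0]
  delta_rot:
    - [0,0,0]
    - [0,0,0]
    - [0,0,0]
    - [0,0,0]
    - [0,0,0]
  claw: [0,0,0,0,0]

```text
t: 2.28
eef_pos: [388.9, 128.1, 314.6]
tcp_rot: [3.141, 0.0, -0.005]
ft_force: [0.9, 0.2, 0.3]
opening: 1.003
grip_force: 0.0
```

>>> arm_command:
  delta_pos:
    - [0,0.12,0]
    - [0,0.24,0]
    - [0,0.3,0]
    - [0,0.3,0]
    - [0,0.3,0]
  delta_rot:
    - [0,0,0]
    - [0,0,0]
    - [0,0,0]
    - [0,0,0]
    - [0,0,0]
  claw: [0,0,0,0,0]

```text
t: 2.7
eef_pos: [388.9, 201.5, 314.3]
tcp_rot: [3.141, 0.001, -0.003]
ft_force: [0.6, -0.9, 0.1]
opening: 1.001
grip_force: 0.0
```

Run:
```python
from h import *
s=state(); c=calibration("wrist"); im=read_camera("wrist"); cv2.imwrite("pics/w2.png",im[...,::-1])
np.save("w2T.npy",c["T"]); print(s["t"],s["eef_pos"],s["tcp_rot"],s["joints"])
```

```text
2.7 [388.90545214 201.50934145 314.27772568] [ 3.14102688e+00  7.66200621e-04 -3.02660710e-03] [ 3.27211511e-01  1.16272837e-01  1.83704235e+00 -3.08977850e-04
  1.18918575e+00  1.90114943e+00]
```

View pics/w2.png

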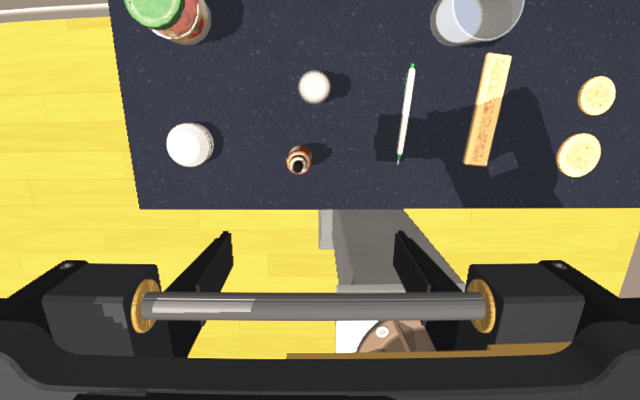

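This view shows the mill at (314,87), the bottle at (299,159) with its black teat tip near (297,166), the timer at (190,144) and the medium stand at (579,155).

Run:
```python
from h import *
c=calibration("wrist"); c["T"]=np.load("w2T.npy")
im=cv2.imread("pics/w2.png"); h=cv2.cvtColor(im,cv2.COLOR_BGR2HSV)
m=(h[...,0]>8)&(h[...,0]<32)&(h[...,1]>40)&(h[...,2]>60); m[200:]=0; m[:,:450]=0
blobs(im,c,m,10,200)
m=(im.max(2)>90)
for nm,(x0,x1,y0,y1),z in [("mill",(290,345,60,120),73),("timer",(155,225,110,178),26),("bottle",(280,320,140,180),60),("pen",(385,425,55,170),8)]:
    q=np.zeros_like(m); q[y0:y1,x0:x1]=m[y0:y1,x0:x1]; 
    if nm=="bottle":
        q[y0:y1,x0:x1]=((h[...,1]>90)&(h[...,2]>60)&((h[...,0]<25)|(h[...,0]>170)))[y0:y1,x0:x1]
    print(nm); blobs(im,c,q,z,30)
    ys,xs=np.where(q); print("bbox",xs.min(),xs.max(),ys.min(),ys.max())
cr=np.hstack([cv2.resize(im[y:y+60,x:x+60],(390,390),interpolation=2) for x,y in((270,130),(285,55))]); cv2.imwrite("pics/c3.png",cr)
print(plane(c,297,166,100))
```

```text
(578, 155) xy [ 396.4 -208.2] rect [array([ 395.7, -208.6]), array([71.5, 70.6]), np.float64(51.0)]
(596, 95) xy [ 484.7 -216.8] rect [array([ 484.1, -216.7]), array([57.5, 60.1]), np.float64(14.0)]
(487, 108) xy [462.7 -51. ] rect [array([458.4, -50.8]), array([ 40.4, 160.8]), np.float64(84.6)]
mill
(314, 87) xy [488.8 200.8] rect [array([488.6, 200.8]), array([38. , 38.5]), np.float64(89.9)]
bbox 292 331 70 116
timer
(189, 144) xy [413.5 379.4] rect [array([412.3, 379.2]), array([68.2, 64.9]), np.float64(82.6)]
bbox 166 213 122 171
bottle
(300, 156) xy [401.8 218.7] rect [array([395.2, 219.4]), array([32.3, 37.4]), np.float64(44.4)]
bbox 286 310 145 173
pen
(406, 108) xy [462.7  67.3] rect [array([451.8,  68.9]), array([ 16.3, 143.7]), np.float64(86.9)]
bbox 396 422 63 164
[395.54894738 221.17224153]
```

View pics/c3.png

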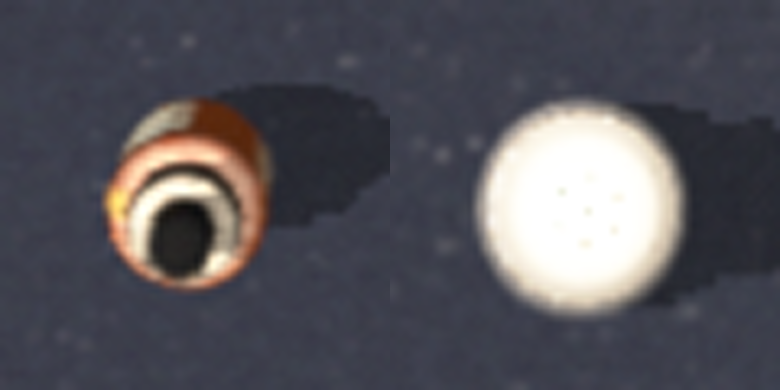

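Bottle is at about (395, 220). Stands: small (484,-221), medium (397,-212), large (427,-366). Rest (458,-54) at about -5°. Going for the bottle.

>>> arm_command:
  delta_pos:
    - [0.026,0.073,-0.1]
    - [0.026,0.073,-0.25]
    - [0.026,0.073,-0.4]
    - [0.026,0.073,-0.55]
    - [0.026,0.073,-0.66]
  delta_rot:
    - [0,0,0]
    - [0,0,0]
    - [0,0,0]
    - [0,0,0]
    - [0,0,0]
  claw: [0,0,0,0,0]

```text
t: 3.17
eef_pos: [394.7, 218.2, 147.4]
tcp_rot: [3.141, 0.001, -0.006]
ft_force: [0.5, -0.2, -0.1]
opening: 1.0
grip_force: 0.0
```

>>> arm_command:
  delta_pos:
    - [0,0,-0.13]
    - [0,0,-0.26]
    - [0,0,-0.38]
    - [0,0,-0.48]
    - [0,0,-0.48]
  delta_rot:
    - [0,0,0]
    - [0,0,0]
    - [0,0,0]
    - [0,0,0]
    - [0,0,0]
  claw: [0,0,0,0,0]

```text
t: 3.58
eef_pos: [394.1, 217.9, 26.4]
tcp_rot: [3.139, 0.006, -0.006]
ft_force: [-0.8, -0.2, 0.4]
opening: 0.999
grip_force: 0.0
```

>>> arm_command:
  delta_pos:
    - [0,0,0]
    - [0,0,0]
    - [0,0,0]
    - [0,0,0]
    - [0,0,0]
  delta_rot:
    - [0,0,0]
    - [0,0,0]
    - [0,0,0]
    - [0,0,0]
    - [0,0,0]
  claw: [0.3,0.5,0.7,0.9,0.9]

```text
t: 4.0
eef_pos: [395.6, 220.1, 30.8]
tcp_rot: [-3.141, -0.002, -0.004]
ft_force: [-0.0, -1.4, -0.8]
opening: 0.708
grip_force: 0.0
```

>>> arm_command:
  delta_pos:
    - [0,0,0]
    - [0,0,0]
    - [0,0,0]
    - [0,0,0]
    - [0,0,0]
  delta_rot:
    - [0,0,0]
    - [0,0,0]
    - [0,0,0]
    - [0,0,0]
    - [0,0,0]
  claw: [1,1,1,1,1]

```text
t: 4.42
eef_pos: [395.1, 220.0, 29.7]
tcp_rot: [3.141, 0.0, -0.004]
ft_force: [-0.1, 0.4, 1.4]
opening: 0.359
grip_force: 0.5
```

>>> arm_command:
  delta_pos:
    - [0,0,0]
    - [0,0,0]
    - [0,0,0]
    - [0,0,0.02]
    - [0,0,0.06]
  delta_rot:
    - [0,0,0]
    - [0,0,0]
    - [0,0,0]
    - [0,0,0]
    - [0,0,0]
  claw: [1,1,1,1,1]

```text
t: 4.83
eef_pos: [394.6, 219.7, 44.3]
tcp_rot: [3.141, 0.002, -0.004]
ft_force: [0.3, -0.3, -0.5]
opening: 0.332
grip_force: 30.0
```

>>> arm_command:
  delta_pos:
    - [0,0,0.08]
    - [0,0,0.18]
    - [0,0,0.28]
    - [0,0,0.36]
    - [0,0,0.4]
  delta_rot:
    - [0,0,0]
    - [0,0,0]
    - [0,0,0]
    - [0,0,0]
    - [0,0,0]
  claw: [1,1,1,1,1]

```text
t: 5.25
eef_pos: [395.5, 220.1, 147.3]
tcp_rot: [-3.141, -0.003, -0.004]
ft_force: [-0.3, 0.2, -0.7]
opening: 0.333
grip_force: 30.0
```

Run:
```python
from h import *
s=state(); c=calibration("wrist"); im=read_camera("wrist"); cv2.imwrite("pics/w3.png",im[...,::-1])
np.save("w3T.npy",c["T"]); print(s["t"],s["eef_pos"],s["opening"],s["grip_force"])
```

```text
5.25 [395.53242409 220.13200977 147.25389482] 0.3326969208982231 29.989692188682966
```

View pics/w3.png

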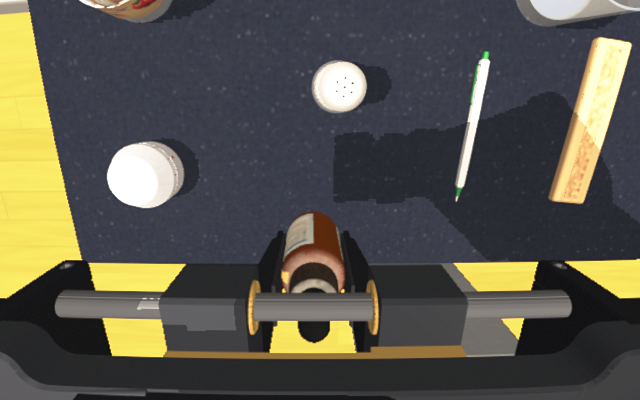

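The bottle is firmly held and upright in the view (313,250), opening 0.333 = 32 mm. Now I'll swing to the stand row and look again.

>>> arm_command:
  delta_pos:
    - [0,-0.1,0]
    - [0,-0.25,0]
    - [0,-0.4,0]
    - [0,-0.55,0]
    - [0,-0.7,0]
  delta_rot:
    - [0,0,0]
    - [0,0,0]
    - [0,0,0]
    - [0,0,0]
    - [0,0,0]
  claw: [1,1,1,1,1]

```text
t: 5.72
eef_pos: [394.4, 43.5, 144.4]
tcp_rot: [3.142, 0.0, -0.003]
ft_force: [1.0, -0.5, -1.0]
opening: 0.33
grip_force: 30.0
```

>>> arm_command:
  delta_pos:
    - [0,-0.15,0]
    - [0,-0.3,0]
    - [0,-0.45,0]
    - [0,-0.6,0]
    - [0,-0.75,0]
  delta_rot:
    - [0,0,0]
    - [0,0,0]
    - [0,0,0]
    - [0,0,0]
    - [0,0,0]
  claw: [1,1,1,1,1]

```text
t: 6.13
eef_pos: [394.4, -144.3, 144.4]
tcp_rot: [-3.141, 0.001, -0.004]
ft_force: [1.1, 0.2, -1.1]
opening: 0.335
grip_force: 30.0
```

>>> arm_command:
  delta_pos:
    - [0,-0.14,0]
    - [0,-0.24,0]
    - [0,-0.3,0]
    - [0,-0.314,0]
    - [0,-0.314,0]
  delta_rot:
    - [0,0,0]
    - [0,0,0]
    - [0,0,0]
    - [0,0,0]
    - [0,0,0]
  claw: [1,1,1,1,1]

```text
t: 6.55
eef_pos: [394.7, -221.4, 144.2]
tcp_rot: [-3.141, 0.001, -0.005]
ft_force: [-0.0, -0.5, 0.1]
opening: 0.332
grip_force: 30.0
```

Run:
```python
from h import *
c=calibration("wrist"); c["T"]=np.load("w3T.npy"); print("bottle far edge x",plane(c,313,212,117.5),"expect",395.5+16.5)
s=state(); c=calibration("wrist"); im=read_camera("wrist"); cv2.imwrite("pics/w4.png",im[...,::-1]); im=im[...,::-1].copy()
print(s["t"],s["eef_pos"])
h=cv2.cvtColor(im,cv2.COLOR_BGR2HSV)
m=(h[...,0]>8)&(h[...,0]<32)&(h[...,1]>40)&(h[...,2]>60); m[205:]=0
blobs(im,c,m,10,200)
```

```text
bottle far edge x [407.99052611 220.49725997] expect 412.0
6.55 [ 394.6871773  -221.41102742  144.16985627]
(304, 181) xy [ 402.2 -212.8] rect [array([ 404.2, -212.7]), array([68.1, 51.1]), np.float64(89.7)]
(460, 154) xy [ 428.2 -363.4] rect [array([ 426. , -363.8]), array([85.6, 87.6]), np.float64(0.5)]
(312, 93) xy [ 484.7 -221. ] rect [array([ 484.2, -221.1]), array([55.6, 54.8]), np.float64(89.7)]
(138, 117) xy [465.3 -57.8] rect [array([458.2, -56.8]), array([ 39.4, 159.3]), np.float64(84.7)]
```

View pics/w4.png

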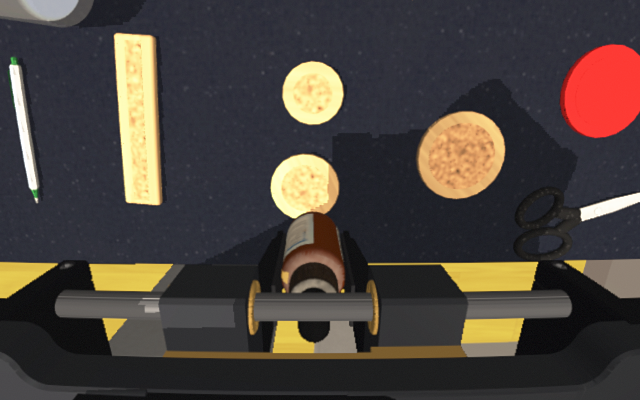

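Small stand measured at (484.3,-221.1), centred in view at (312,93). Medium at (304,185), large at (460,154), rest at (138,117). Placing the bottle.

>>> arm_command:
  delta_pos:
    - [0.08,0,0]
    - [0.18,0,0]
    - [0.28,0,0]
    - [0.34,0,0]
    - [0.363,0,0]
  delta_rot:
    - [0,0,0]
    - [0,0,0]
    - [0,0,0]
    - [0,0,0]
    - [0,0,0]
  claw: [1,1,1,1,1]

```text
t: 7.02
eef_pos: [487.5, -219.5, 144.4]
tcp_rot: [3.142, -0.0, -0.001]
ft_force: [-1.1, -0.3, -1.4]
opening: 0.334
grip_force: 30.0
```

>>> arm_command:
  delta_pos:
    - [0,0,-0.08]
    - [0,0,-0.18]
    - [0,0,-0.27]
    - [0,0,-0.34]
    - [0,0,-0.38]
  delta_rot:
    - [0,0,0]
    - [0,0,0]
    - [0,0,0]
    - [0,0,0]
    - [0,0,0]
  claw: [1,1,1,1,1]

```text
t: 7.43
eef_pos: [484.6, -219.6, 47.9]
tcp_rot: [-3.14, 0.003, -0.003]
ft_force: [-0.2, 0.1, -1.0]
opening: 0.331
grip_force: 30.0
```

>>> arm_command:
  delta_pos:
    - [0,0,0]
    - [0,0,0]
    - [0,0,-0.02]
    - [0,0,-0.036]
    - [0,0,-0.036]
  delta_rot:
    - [0,0,0]
    - [0,0,0]
    - [0,0,0]
    - [0,0,0]
    - [0,0,0]
  claw: [1,1,1,1,1]

```text
t: 7.85
eef_pos: [485.8, -221.0, 40.6]
tcp_rot: [3.141, -0.0, -0.004]
ft_force: [-0.3, -0.8, -0.0]
opening: 0.332
grip_force: 30.0
```

>>> arm_command:
  delta_pos:
    - [0,0,0]
    - [0,0,0]
    - [0,0,0]
    - [0,0,0]
    - [0,0,0]
  delta_rot:
    - [0,0,0]
    - [0,0,0]
    - [0,0,0]
    - [0,0,0]
    - [0,0,0]
  claw: [1,1,1,1,1]

```text
t: 8.27
eef_pos: [485.9, -221.1, 40.8]
tcp_rot: [3.141, -0.0, -0.004]
ft_force: [-0.1, -1.3, -1.5]
opening: 0.329
grip_force: 30.0
```

>>> arm_command:
  delta_pos:
    - [0,0,-0.003]
    - [0,0,-0.003]
    - [0,0,-0.003]
    - [0,0,-0.003]
    - [0,0,-0.003]
  delta_rot:
    - [0,0,0]
    - [0,0,0]
    - [0,0,0]
    - [0,0,0]
    - [0,0,0]
  claw: [1,1,0.6,0.5,0.4]

```text
t: 8.68
eef_pos: [485.9, -221.1, 40.0]
tcp_rot: [3.141, -0.0, -0.004]
ft_force: [-0.4, 0.3, 0.3]
opening: 0.488
grip_force: 0.0
```

>>> arm_command:
  delta_pos:
    - [0,0,0]
    - [0,0,0]
    - [0,0,0]
    - [0,0,0.05]
    - [0,0,0.12]
  delta_rot:
    - [0,0,0]
    - [0,0,0]
    - [0,0,0]
    - [0,0,0]
    - [0,0,0]
  claw: [0.2,0,0,0,0]

```text
t: 9.1
eef_pos: [485.2, -220.7, 69.2]
tcp_rot: [-3.14, 0.002, -0.004]
ft_force: [0.0, -0.5, 0.6]
opening: 0.834
grip_force: 0.0
```

>>> arm_command:
  delta_pos:
    - [0,0,0.12]
    - [0,0,0.24]
    - [0,0,0.36]
    - [0,0,0.48]
    - [-0.1,0,0.5]
  delta_rot:
    - [0,0,0]
    - [0,0,0]
    - [0,0,0]
    - [0,0,0]
    - [0,0,0]
  claw: [0,0,0,0,0]

```text
t: 9.52
eef_pos: [464.4, -222.3, 199.4]
tcp_rot: [3.137, -0.007, -0.003]
ft_force: [-0.7, -0.1, -0.0]
opening: 0.999
grip_force: 0.0
```

>>> arm_command:
  delta_pos:
    - [-0.12,0.12,0]
    - [-0.24,0.28,0]
    - [-0.26,0.42,0]
    - [-0.26,0.54,0]
    - [-0.26,0.54,0]
  delta_rot:
    - [0,0,0]
    - [0,0,0]
    - [0,0,0]
    - [0,0,0]
    - [0,0,0]
  claw: [0,0,0,0,0]

```text
t: 9.93
eef_pos: [394.3, -82.2, 195.3]
tcp_rot: [-3.141, 0.0, -0.002]
ft_force: [0.7, -0.3, 0.8]
opening: 1.0
grip_force: 0.0
```

Run:
```python
from h import *
s=state(); c=calibration("wrist"); im=read_camera("wrist")[...,::-1].copy(); cv2.imwrite("pics/w5.png",im)
sd=read_camera("side")[...,::-1]; print(s["t"],s["eef_pos"])
h=cv2.cvtColor(im,cv2.COLOR_BGR2HSV)
m=(h[...,0]>8)&(h[...,0]<32)&(h[...,1]>40)&(h[...,2]>60); m[205:]=0
blobs(im,c,m,10,200)
a=cv2.resize(im[20:240,280:600],(800,550),interpolation=2)
b=cv2.resize(sd[160:230,310:390],(320,280),interpolation=2)
a[:280,480:]=b; cv2.imwrite("pics/c5.png",a)
```

```text
9.9333 [394.31930132 -82.22351145 195.26903457]
(426, 175) xy [ 396.6 -211.1] rect [array([ 395.5, -211.1]), array([67.9, 69.6]), np.float64(0.3)]
(555, 151) xy [ 425.3 -358. ] rect [array([ 426.7, -362.2]), array([90.1, 86.4]), np.float64(65.4)]
(14, 96) xy [487.6 250.7] rect [array([488.3, 252.4]), array([28.3, 41. ]), np.float64(77.1)]
(57, 89) xy [493.4 197.2] rect [array([491. , 198.7]), array([37.2, 39.2]), np.float64(89.3)]
(445, 94) xy [ 484.7 -223.5] rect [array([ 485.1, -228.4]), array([56. , 75.6]), np.float64(4.4)]
(288, 113) xy [464.5 -54.8] rect [array([458.4, -54.2]), array([ 37.7, 159.5]), np.float64(84.7)]
```

View pics/c5.png

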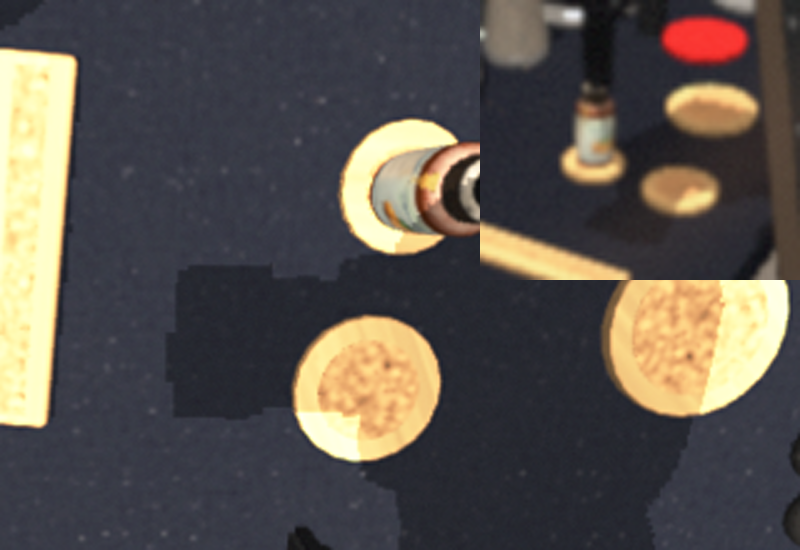

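The bottle stands on its cork circle, centred within about 1 mm and upright (crop 420,190; side inset 596,140). Next the mill.

>>> arm_command:
  delta_pos:
    - [0,0.15,0]
    - [0,0.3,0]
    - [0,0.45,0]
    - [0,0.6,0]
    - [0,0.75,0]
  delta_rot:
    - [0,0,0]
    - [0,0,0]
    - [0,0,0]
    - [0,0,0]
    - [0,0,0]
  claw: [0,0,0,0,0]

```text
t: 10.45
eef_pos: [396.4, 102.2, 194.9]
tcp_rot: [3.141, -0.0, -0.006]
ft_force: [0.1, -1.5, 0.6]
opening: 1.001
grip_force: 0.0
```

>>> arm_command:
  delta_pos:
    - [0,0.14,0]
    - [0,0.28,0]
    - [0,0.38,0]
    - [0,0.38,0]
    - [0,0.38,0]
  delta_rot:
    - [0,0,0]
    - [0,0,0]
    - [0,0,0]
    - [0,0,0]
    - [0,0,0]
  claw: [0,0,0,0,0]

```text
t: 10.87
eef_pos: [396.4, 196.7, 194.6]
tcp_rot: [3.141, 0.0, -0.002]
ft_force: [-0.2, -0.9, 0.9]
opening: 0.997
grip_force: 0.0
```

Run:
```python
from h import *
s=state(); c=calibration("wrist"); im=read_camera("wrist")[...,::-1].copy(); cv2.imwrite("pics/w6.png",im)
print(s["t"],s["eef_pos"])
h=cv2.cvtColor(im,cv2.COLOR_BGR2HSV); m=im.max(2)>110; m[:50]=0; m[230:]=0; m[:,:100]=0; m[:,480:]=0
for z in (26,73): print(z); blobs(im,c,m,z,200)
cv2.imwrite("pics/c6.png",cv2.resize(im[30:230,90:410],(800,500),interpolation=2))
```

```text
10.8667 [396.39245444 196.69265683 194.55635261]
26
(146, 165) xy [413.9 378.9] rect [array([412.7, 379.4]), array([75.8, 63. ]), np.float64(89.9)]
(309, 89) xy [490.7 200.5] rect [array([490.6, 200.8]), array([42.4, 42.4]), np.float64(89.9)]
(431, 117) xy [463.4  74.3] rect [array([453.2,  74.7]), array([ 11.8, 136.2]), np.float64(86.5)]
73
(146, 165) xy [422.9 353.5] rect [array([421.9, 354. ]), array([65.3, 54.2]), np.float64(89.9)]
(309, 89) xy [489.1 200. ] rect [array([488.9, 200.3]), array([36.5, 36.5]), np.float64(89.9)]
(431, 117) xy [465.6  91.4] rect [array([456.7,  91.8]), array([ 10.1, 117.2]), np.float64(86.5)]
```

View pics/c6.png

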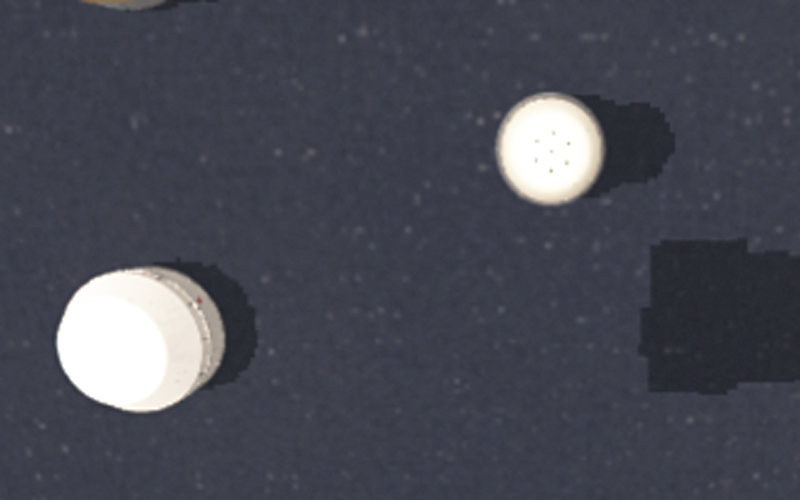

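The mill is seen almost from straight above at (309,89), giving (489, 200). Grasping it.

>>> arm_command:
  delta_pos:
    - [0.1,0.015,0]
    - [0.2,0.015,-0.02]
    - [0.3,0.015,-0.06]
    - [0.36,0.015,-0.15]
    - [0.373,0.015,-0.28]
  delta_rot:
    - [0,0,0]
    - [0,0,0]
    - [0,0,0]
    - [0,0,0]
    - [0,0,0]
  claw: [0,0,0,0,0]

```text
t: 11.33
eef_pos: [493.2, 198.5, 125.6]
tcp_rot: [-3.14, -0.005, -0.007]
ft_force: [0.7, -0.1, -0.6]
opening: 0.999
grip_force: 0.0
```

>>> arm_command:
  delta_pos:
    - [0,0,-0.05]
    - [0,0,-0.15]
    - [0,0,-0.26]
    - [0,0,-0.36]
    - [0,0,-0.4]
  delta_rot:
    - [0,0,0]
    - [0,0,0]
    - [0,0,0]
    - [0,0,0]
    - [0,0,0]
  claw: [0,0,0,0,0]

```text
t: 11.75
eef_pos: [488.5, 198.1, 22.2]
tcp_rot: [3.14, 0.004, -0.006]
ft_force: [0.1, -0.3, -0.0]
opening: 0.997
grip_force: 0.0
```

>>> arm_command:
  delta_pos:
    - [0,0,-0.01]
    - [0,0,-0.02]
    - [0,0,-0.032]
    - [0,0,-0.032]
    - [0,0,-0.032]
  delta_rot:
    - [0,0,0]
    - [0,0,0]
    - [0,0,0]
    - [0,0,0]
    - [0,0,0]
  claw: [0,0,0.3,0.5,0.7]

```text
t: 12.17
eef_pos: [489.5, 200.3, 17.8]
tcp_rot: [-3.141, -0.001, -0.004]
ft_force: [0.5, 0.6, 0.5]
opening: 0.848
grip_force: 0.0
```

>>> arm_command:
  delta_pos:
    - [0,0,0]
    - [0,0,0]
    - [0,0,0]
    - [0,0,0]
    - [0,0,0]
  delta_rot:
    - [0,0,0]
    - [0,0,0]
    - [0,0,0]
    - [0,0,0]
    - [0,0,0]
  claw: [0.8,0.9,1,1,1]

```text
t: 12.58
eef_pos: [489.1, 200.3, 17.0]
tcp_rot: [3.142, -0.0, -0.004]
ft_force: [1.0, 0.1, 0.2]
opening: 0.496
grip_force: 0.0
```

>>> arm_command:
  delta_pos:
    - [0,0,0]
    - [0,0,0]
    - [0,0,0]
    - [0,0,0]
    - [0,0,0]
  delta_rot:
    - [0,0,0]
    - [0,0,0]
    - [0,0,0]
    - [0,0,0]
    - [0,0,0]
  claw: [1,1,1,1,1]

```text
t: 13.0
eef_pos: [489.1, 200.3, 17.0]
tcp_rot: [3.142, -0.0, -0.004]
ft_force: [-0.3, 0.4, 1.8]
opening: 0.434
grip_force: 30.0
```

>>> arm_command:
  delta_pos:
    - [0,0,0.05]
    - [0,0,0.15]
    - [0,0,0.28]
    - [0,0,0.42]
    - [-0.02,0,0.54]
  delta_rot:
    - [0,0,0]
    - [0,0,0]
    - [0,0,0]
    - [0,0,0]
    - [0,0,0]
  claw: [1,1,1,1,1]

```text
t: 13.42
eef_pos: [484.5, 200.1, 153.7]
tcp_rot: [3.142, -0.0, -0.004]
ft_force: [1.0, 0.1, -0.9]
opening: 0.428
grip_force: 30.0
```

>>> arm_command:
  delta_pos:
    - [-0.08,-0.08,0.02]
    - [-0.17,-0.2,0.02]
    - [-0.26,-0.34,0.02]
    - [-0.32,-0.48,0.02]
    - [-0.35,-0.63,0.02]
  delta_rot:
    - [0,0,0]
    - [0,0,0]
    - [0,0,0]
    - [0,0,0]
    - [0,0,0]
  claw: [1,1,1,1,1]

```text
t: 13.83
eef_pos: [394.1, 42.0, 156.9]
tcp_rot: [3.142, 0.001, -0.002]
ft_force: [1.9, -0.3, -0.7]
opening: 0.434
grip_force: 30.0
```

>>> arm_command:
  delta_pos:
    - [0,-0.15,0]
    - [0,-0.3,0]
    - [0,-0.45,0]
    - [0,-0.6,0]
    - [0,-0.74,0]
  delta_rot:
    - [0,0,0]
    - [0,0,0]
    - [0,0,0]
    - [0,0,0]
    - [0,0,0]
  claw: [1,1,1,1,1]

```text
t: 14.25
eef_pos: [396.0, -144.3, 156.9]
tcp_rot: [3.141, 0.0, -0.004]
ft_force: [0.1, 0.4, -0.9]
opening: 0.434
grip_force: 30.0
```

>>> arm_command:
  delta_pos:
    - [0,-0.1,0]
    - [0,-0.18,0]
    - [0,-0.24,0]
    - [0,-0.27,0]
    - [-0.002,-0.28,0]
  delta_rot:
    - [0,0,0]
    - [0,0,0]
    - [0,0,0]
    - [0,0,0]
    - [0,0,0]
  claw: [1,1,1,1,1]

```text
t: 14.67
eef_pos: [395.9, -213.1, 156.7]
tcp_rot: [-3.142, 0.0, -0.005]
ft_force: [0.1, -0.1, -2.5]
opening: 0.433
grip_force: 30.0
```

Run:
```python
from h import *
s=state(); c=calibration("wrist"); im=read_camera("wrist")[...,::-1].copy(); cv2.imwrite("pics/w7.png",im)
sd=read_camera("side")[...,::-1]
print(s["t"],s["eef_pos"],s["opening"],s["grip_force"])
h=cv2.cvtColor(im,cv2.COLOR_BGR2HSV)
m=(h[...,0]>8)&(h[...,0]<32)&(h[...,1]>40)&(h[...,2]>60); m[205:]=0
blobs(im,c,m,10,200)
a=cv2.resize(im[100:340,200:440],(400,400),interpolation=2); b=cv2.resize(sd[120:240,300:420],(400,400),interpolation=2)
cv2.imwrite("pics/c7.png",np.hstack([a,b]))
```

```text
14.6667 [ 395.93427583 -213.1291537   156.7090555 ] 0.4326452589031142 29.999769240093883
(313, 181) xy [ 401.  -212.7] rect [array([ 403. , -212.8]), array([67.8, 54.2]), np.float64(89.7)]
(463, 154) xy [ 428.1 -363.3] rect [array([ 426.4, -363.6]), array([85. , 87.8]), np.float64(0.5)]
(321, 94) xy [ 484.7 -220.9] rect [array([ 484. , -221.2]), array([56. , 55.4]), np.float64(89.8)]
(153, 117) xy [465.2 -57.5] rect [array([458.3, -56.6]), array([ 39.2, 159.2]), np.float64(84.7)]
```

View pics/c7.png

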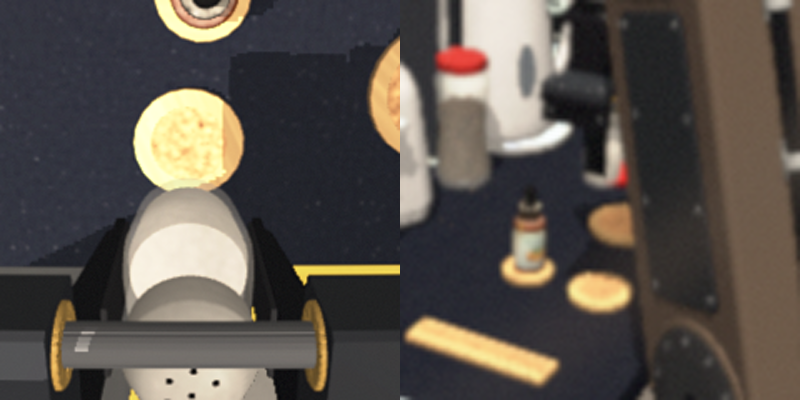

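The mill is upright in the grip, and the bottle and stands are in place. Lowering it onto the medium stand.

>>> arm_command:
  delta_pos:
    - [0,0,-0.08]
    - [0,0,-0.2]
    - [0,0,-0.32]
    - [0,0,-0.42]
    - [0,0,-0.47]
  delta_rot:
    - [0,0,0]
    - [0,0,0]
    - [0,0,0]
    - [0,0,0]
    - [0,0,0]
  claw: [1,1,1,1,1]

```text
t: 15.18
eef_pos: [395.4, -210.6, 37.2]
tcp_rot: [-3.14, 0.002, -0.003]
ft_force: [-0.7, 0.2, -1.3]
opening: 0.428
grip_force: 30.0
```

>>> arm_command:
  delta_pos:
    - [0,0,-0.01]
    - [0,0,-0.02]
    - [0,0,-0.03]
    - [0,0,-0.04]
    - [0,0,-0.048]
  delta_rot:
    - [0,0,0]
    - [0,0,0]
    - [0,0,0]
    - [0,0,0]
    - [0,0,0]
  claw: [1,1,1,1,1]

```text
t: 15.6
eef_pos: [396.4, -212.4, 28.0]
tcp_rot: [3.141, -0.001, -0.004]
ft_force: [-0.2, 0.7, -0.6]
opening: 0.428
grip_force: 30.0
```

>>> arm_command:
  delta_pos:
    - [0,0,-0.002]
    - [0,0,-0.002]
    - [0,0,-0.002]
    - [0,0,-0.002]
    - [0,0,-0.002]
  delta_rot:
    - [0,0,0]
    - [0,0,0]
    - [0,0,0]
    - [0,0,0]
    - [0,0,0]
  claw: [1,1,0.5,0.4,0.3]

```text
t: 16.02
eef_pos: [396.2, -212.4, 27.1]
tcp_rot: [3.141, -0.0, -0.004]
ft_force: [0.3, 0.0, -1.3]
opening: 0.587
grip_force: 0.0
```

>>> arm_command:
  delta_pos:
    - [0,0,0]
    - [0,0,0]
    - [0,0,0]
    - [0,0,0.05]
    - [0,0,0.12]
  delta_rot:
    - [0,0,0]
    - [0,0,0]
    - [0,0,0]
    - [0,0,0]
    - [0,0,0]
  claw: [0,0,0,0,0]

```text
t: 16.43
eef_pos: [395.5, -211.9, 56.3]
tcp_rot: [-3.14, 0.002, -0.004]
ft_force: [-0.4, -0.4, 0.2]
opening: 0.933
grip_force: 0.0
```

>>> arm_command:
  delta_pos:
    - [0,0,0.13]
    - [0,0,0.28]
    - [0,0,0.42]
    - [0,0,0.54]
    - [0,0.1,0.54]
  delta_rot:
    - [0,0,0]
    - [0,0,0]
    - [0,0,0]
    - [0,0,0]
    - [0,0,0]
  claw: [0,0,0,0,0]

```text
t: 16.85
eef_pos: [398.4, -190.4, 196.9]
tcp_rot: [3.136, -0.008, -0.006]
ft_force: [0.8, -0.2, 0.3]
opening: 1.0
grip_force: 0.0
```

>>> arm_command:
  delta_pos:
    - [0,0.12,0]
    - [0,0.26,0]
    - [0,0.4,0]
    - [0,0.46,0]
    - [0,0.46,0]
  delta_rot:
    - [0,0,0]
    - [0,0,0]
    - [0,0,0]
    - [0,0,0]
    - [0,0,0]
  claw: [0,0,0,0,0]

```text
t: 17.27
eef_pos: [395.5, -69.9, 192.0]
tcp_rot: [-3.141, 0.0, -0.001]
ft_force: [-0.1, -0.8, 0.8]
opening: 0.999
grip_force: 0.0
```

Run:
```python
from h import *
s=state(); im=read_camera("wrist")[...,::-1].copy(); cv2.imwrite("pics/w8.png",im)
sd=read_camera("side")[...,::-1]
print(s["t"],s["eef_pos"])
a=cv2.resize(im[60:240,340:520],(400,400),interpolation=2); b=cv2.resize(sd[150:230,310:390],(400,400),interpolation=2)
cv2.imwrite("pics/c8.png",np.hstack([a,b]))
```

```text
17.2667 [395.54403538 -69.86264193 192.04848204]
```

View pics/c8.png

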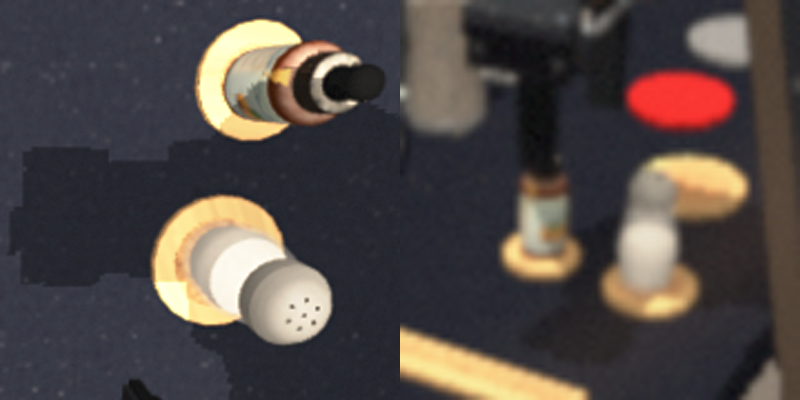

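The mill stands upright and centred on the medium stand (side crop 648,250). Now over to the timer.

>>> arm_command:
  delta_pos:
    - [0,0.15,0]
    - [0,0.3,0]
    - [0,0.45,0]
    - [0,0.6,0]
    - [0,0.75,0]
  delta_rot:
    - [0,0,0]
    - [0,0,0]
    - [0,0,0]
    - [0,0,0]
    - [0,0,0]
  claw: [0,0,0,0,0]

```text
t: 17.78
eef_pos: [396.5, 115.8, 191.9]
tcp_rot: [3.141, -0.0, -0.006]
ft_force: [0.6, -0.9, -0.3]
opening: 1.001
grip_force: 0.0
```

>>> arm_command:
  delta_pos:
    - [-0.05,0.15,0]
    - [-0.1,0.3,0]
    - [-0.16,0.44,0]
    - [-0.22,0.56,0]
    - [-0.24,0.68,0]
  delta_rot:
    - [0,0,0]
    - [0,0,0]
    - [0,0,0]
    - [0,0,0]
    - [0,0,0]
  claw: [0,0,0,0,0]

```text
t: 18.2
eef_pos: [335.0, 285.9, 191.8]
tcp_rot: [3.141, 0.001, -0.004]
ft_force: [1.6, -0.6, 0.8]
opening: 1.0
grip_force: 0.0
```

>>> arm_command:
  delta_pos:
    - [0,0.12,0]
    - [0,0.22,0]
    - [0,0.34,0]
    - [0,0.34,0]
    - [0,0.34,0]
  delta_rot:
    - [0,0,0]
    - [0,0,0]
    - [0,0,0]
    - [0,0,0]
    - [0,0,0]
  claw: [0,0,0,0,0]

```text
t: 18.62
eef_pos: [336.8, 370.4, 191.4]
tcp_rot: [3.141, 0.0, -0.003]
ft_force: [0.1, -0.2, -0.5]
opening: 1.001
grip_force: 0.0
```

Run:
```python
from h import *
s=state(); c=calibration("wrist"); im=read_camera("wrist")[...,::-1].copy(); cv2.imwrite("pics/w9.png",im)
print(s["t"],s["eef_pos"],s["joints"])
h=cv2.cvtColor(im,cv2.COLOR_BGR2HSV); m=(im.min(2)>90)&(h[...,1]<60); m[230:]=0; m[:,:200]=0; m[:,450:]=0
for z in (13,26,35): print(z); blobs(im,c,m,z,200)
```

```text
18.6167 [336.81345507 370.42775328 191.35649544] [ 7.00996469e-01  3.44282229e-01  1.88585471e+00 -2.64824542e-04
  9.12177777e-01  2.27509124e+00]
13
(405, 215) xy [292.1 263.8] rect [array([292.4, 262.3]), array([105.5,  34.5]), np.float64(89.7)]
(302, 108) xy [412.9 382.2] rect [array([412.3, 382.6]), array([64.4, 64.2]), np.float64(89.8)]
26
(405, 215) xy [296.9 267.8] rect [array([297.1, 266.4]), array([101.6,  33.2]), np.float64(89.7)]
(302, 108) xy [413.2 381.8] rect [array([412.6, 382.1]), array([62. , 61.8]), np.float64(89.8)]
35
(405, 215) xy [300.2 270.5] rect [array([300.4, 269.2]), array([98.8, 32.3]), np.float64(89.7)]
(302, 108) xy [413.3 381.5] rect [array([412.7, 381.8]), array([60.3, 60.2]), np.float64(89.8)]
```

Timer measured at (412.6, 382). Grasping it low.

>>> arm_command:
  delta_pos:
    - [0.1,0.046,0]
    - [0.2,0.046,-0.02]
    - [0.28,0.046,-0.08]
    - [0.303,0.046,-0.18]
    - [0.303,0.046,-0.32]
  delta_rot:
    - [0,0,0]
    - [0,0,0]
    - [0,0,0]
    - [0,0,0]
    - [0,0,0]
  claw: [0,0,0,0,0]

```text
t: 19.08
eef_pos: [415.0, 380.6, 112.7]
tcp_rot: [-3.139, -0.004, -0.007]
ft_force: [0.4, 0.3, 0.3]
opening: 0.999
grip_force: 0.0
```

>>> arm_command:
  delta_pos:
    - [0,0,-0.05]
    - [0,0,-0.15]
    - [0,0,-0.26]
    - [0,0,-0.34]
    - [0,0,-0.39]
  delta_rot:
    - [0,0,0]
    - [0,0,0]
    - [0,0,0]
    - [0,0,0]
    - [0,0,0]
  claw: [0,0,0,0,0]

```text
t: 19.5
eef_pos: [411.9, 379.5, 12.4]
tcp_rot: [3.14, 0.002, -0.006]
ft_force: [-0.3, 0.3, 0.1]
opening: 0.999
grip_force: 0.0
```

>>> arm_command:
  delta_pos:
    - [0,0,-0.01]
    - [0,0,-0.02]
    - [0,0,-0.03]
    - [0,0,-0.04]
    - [0,0,-0.045]
  delta_rot:
    - [0,0,0]
    - [0,0,0]
    - [0,0,0]
    - [0,0,0]
    - [0,0,0]
  claw: [0,0,0,0.2,0.3]

```text
t: 19.92
eef_pos: [412.2, 381.7, 3.7]
tcp_rot: [-3.141, -0.001, -0.004]
ft_force: [-0.3, 0.2, -0.3]
opening: 0.913
grip_force: 0.0
```

>>> arm_command:
  delta_pos:
    - [0,0,0]
    - [0,0,0]
    - [0,0,0]
    - [0,0,0]
    - [0,0,0]
  delta_rot:
    - [0,0,0]
    - [0,0,0]
    - [0,0,0]
    - [0,0,0]
    - [0,0,0]
  claw: [0.4,0.6,0.8,1,1]

```text
t: 20.33
eef_pos: [411.9, 381.8, 3.4]
tcp_rot: [-3.142, -0.0, -0.004]
ft_force: [0.2, -0.5, 2.6]
opening: 0.646
grip_force: 30.0
```

>>> arm_command:
  delta_pos:
    - [0,0,0]
    - [0,0,0]
    - [0,0,0]
    - [0,0,0]
    - [0,0,0]
  delta_rot:
    - [0,0,0]
    - [0,0,0]
    - [0,0,0]
    - [0,0,0]
    - [0,0,0]
  claw: [1,1,1,1,1]

```text
t: 20.75
eef_pos: [411.9, 381.8, 3.4]
tcp_rot: [-3.142, -0.0, -0.004]
ft_force: [-1.1, -1.3, 5.8]
opening: 0.645
grip_force: 30.0
```

>>> arm_command:
  delta_pos:
    - [0,0,0.05]
    - [0,0,0.15]
    - [0,0,0.28]
    - [0,0,0.42]
    - [0,-0.03,0.54]
  delta_rot:
    - [0,0,0]
    - [0,0,0]
    - [0,0,0]
    - [0,0,0]
    - [0,0,0]
  claw: [1,1,1,1,1]

```text
t: 21.17
eef_pos: [411.8, 374.8, 139.8]
tcp_rot: [-3.141, -0.0, -0.003]
ft_force: [-0.2, 0.7, -0.8]
opening: 0.645
grip_force: 30.0
```

>>> arm_command:
  delta_pos:
    - [0.01,-0.08,0.04]
    - [0.02,-0.2,0.06]
    - [0.03,-0.34,0.06]
    - [0.04,-0.48,0.06]
    - [0.05,-0.63,0.06]
  delta_rot:
    - [0,0,0]
    - [0,0,0]
    - [0,0,0]
    - [0,0,0]
    - [0,0,0]
  claw: [1,1,1,1,1]

```text
t: 21.58
eef_pos: [424.0, 215.5, 153.1]
tcp_rot: [3.142, -0.0, -0.003]
ft_force: [0.1, 0.1, -1.3]
opening: 0.647
grip_force: 30.0
```

>>> arm_command:
  delta_pos:
    - [0,-0.15,0]
    - [0,-0.3,0]
    - [0,-0.45,0]
    - [0,-0.6,0]
    - [0,-0.75,0]
  delta_rot:
    - [0,0,0]
    - [0,0,0]
    - [0,0,0]
    - [0,0,0]
    - [0,0,0]
  claw: [1,1,1,1,1]

```text
t: 22.0
eef_pos: [423.9, 27.5, 153.1]
tcp_rot: [3.142, 0.0, -0.004]
ft_force: [1.0, -0.2, -1.3]
opening: 0.644
grip_force: 30.0
```

>>> arm_command:
  delta_pos:
    - [0,-0.15,0]
    - [0,-0.3,0]
    - [0,-0.45,0]
    - [0,-0.6,0]
    - [0,-0.75,0]
  delta_rot:
    - [0,0,0]
    - [0,0,0]
    - [0,0,0]
    - [0,0,0]
    - [0,0,0]
  claw: [1,1,1,1,1]

```text
t: 22.42
eef_pos: [423.8, -160.2, 153.0]
tcp_rot: [-3.142, 0.0, -0.004]
ft_force: [1.1, -0.1, -1.0]
opening: 0.646
grip_force: 30.0
```

>>> arm_command:
  delta_pos:
    - [0,-0.15,0]
    - [0,-0.3,0]
    - [0,-0.44,0]
    - [0,-0.56,0]
    - [0,-0.64,0]
  delta_rot:
    - [0,0,0]
    - [0,0,0]
    - [0,0,0]
    - [0,0,0]
    - [0,0,0]
  claw: [1,1,1,1,1]

```text
t: 22.83
eef_pos: [423.9, -321.1, 152.8]
tcp_rot: [3.141, 0.0, -0.006]
ft_force: [0.0, 0.3, -0.8]
opening: 0.645
grip_force: 30.0
```

>>> arm_command:
  delta_pos:
    - [0.008,-0.07,0]
    - [0.008,-0.13,0]
    - [0.008,-0.17,0]
    - [0.008,-0.188,0]
    - [0.008,-0.188,0]
  delta_rot:
    - [0,0,0]
    - [0,0,0]
    - [0,0,0]
    - [0,0,0]
    - [0,0,0]
  claw: [1,1,1,1,1]

```text
t: 23.25
eef_pos: [426.3, -365.6, 152.9]
tcp_rot: [-3.141, 0.0, -0.004]
ft_force: [0.0, 0.9, -1.8]
opening: 0.647
grip_force: 30.0
```

>>> arm_command:
  delta_pos:
    - [0,0,-0.08]
    - [0,0,-0.2]
    - [0,0,-0.34]
    - [0,0,-0.46]
    - [0,0,-0.51]
  delta_rot:
    - [0,0,0]
    - [0,0,0]
    - [0,0,0]
    - [0,0,0]
    - [0,0,0]
  claw: [1,1,1,1,1]

```text
t: 23.67
eef_pos: [425.4, -363.1, 22.5]
tcp_rot: [-3.138, 0.003, -0.003]
ft_force: [0.5, 1.3, -1.4]
opening: 0.641
grip_force: 30.0
```

>>> arm_command:
  delta_pos:
    - [0,0,-0.01]
    - [0,0,-0.02]
    - [0,0,-0.03]
    - [0,0,-0.04]
    - [0,0,-0.044]
  delta_rot:
    - [0,0,0]
    - [0,0,0]
    - [0,0,0]
    - [0,0,0]
    - [0,0,0]
  claw: [1,1,1,1,1]

```text
t: 24.08
eef_pos: [426.7, -365.4, 15.4]
tcp_rot: [3.14, -0.001, -0.004]
ft_force: [-0.2, 1.2, -2.3]
opening: 0.644
grip_force: 30.0
```

>>> arm_command:
  delta_pos:
    - [0,0,0]
    - [0,0,0]
    - [0,0,0]
    - [0,0,0]
    - [0,0,0]
  delta_rot:
    - [0,0,0]
    - [0,0,0]
    - [0,0,0]
    - [0,0,0]
    - [0,0,0]
  claw: [1,1,1,1,1]

```text
t: 24.5
eef_pos: [426.4, -365.4, 14.8]
tcp_rot: [3.141, -0.0, -0.004]
ft_force: [0.2, 0.4, -1.1]
opening: 0.647
grip_force: 30.0
```

>>> arm_command:
  delta_pos:
    - [0,0,-0.002]
    - [0,0,-0.005]
    - [0,0,-0.005]
    - [0,0,-0.005]
    - [0,0,-0.005]
  delta_rot:
    - [0,0,0]
    - [0,0,0]
    - [0,0,0]
    - [0,0,0]
    - [0,0,0]
  claw: [1,1,1,0.3,0.2]

```text
t: 24.92
eef_pos: [426.4, -365.3, 13.4]
tcp_rot: [3.141, -0.0, -0.004]
ft_force: [1.2, -0.8, -0.0]
opening: 0.723
grip_force: 0.0
```

>>> arm_command:
  delta_pos:
    - [0,0,0]
    - [0,0,0]
    - [0,0,0]
    - [0,0,0.05]
    - [0,0,0.12]
  delta_rot:
    - [0,0,0]
    - [0,0,0]
    - [0,0,0]
    - [0,0,0]
    - [0,0,0]
  claw: [0,0,0,0,0]

```text
t: 25.33
eef_pos: [425.8, -364.7, 42.6]
tcp_rot: [-3.14, 0.002, -0.004]
ft_force: [0.1, 0.1, 1.0]
opening: 0.992
grip_force: 0.0
```

>>> arm_command:
  delta_pos:
    - [0,0,0.13]
    - [0,0,0.28]
    - [0,0,0.44]
    - [0,0,0.58]
    - [-0.06,0.06,0.62]
  delta_rot:
    - [0,0,0]
    - [0,0,0]
    - [0,0,0]
    - [0,0,0]
    - [0,0,0]
  claw: [0,0,0,0,0]

```text
t: 25.75
eef_pos: [413.8, -353.0, 203.5]
tcp_rot: [3.135, -0.006, -0.004]
ft_force: [-0.8, 0.9, -0.2]
opening: 1.0
grip_force: 0.0
```

>>> arm_command:
  delta_pos:
    - [-0.08,0.1,0]
    - [-0.16,0.24,0]
    - [-0.2,0.4,0]
    - [-0.2,0.48,0]
    - [-0.2,0.48,0]
  delta_rot:
    - [0,0,0]
    - [0,0,0]
    - [0,0,0]
    - [0,0,0]
    - [0,0,0]
  claw: [0,0,0,0,0]

```text
t: 26.17
eef_pos: [360.2, -227.0, 198.8]
tcp_rot: [-3.141, 0.0, -0.002]
ft_force: [0.2, -0.2, 1.1]
opening: 0.998
grip_force: 0.0
```

Run:
```python
from h import *
s=state(); c=calibration("wrist"); im=read_camera("wrist")[...,::-1].copy(); cv2.imwrite("pics/w10.png",im); np.save("w10T.npy",c["T"])
print(s["t"],s["eef_pos"])
h=cv2.cvtColor(im,cv2.COLOR_BGR2HSV)
m=(h[...,0]>8)&(h[...,0]<32)&(h[...,1]>40)&(h[...,2]>60); m[205:]=0; m[:,200:]=0
blobs(im,c,m,10,200)
m=(im.max(2)>110)|((h[...,1]>100)&(h[...,0]>35)&(h[...,0]<85)&(h[...,2]>50)); m[185:]=0; m[:20]=0; m[:,120:]=0
print("pen"); blobs(im,c,m,8,50)
```

```text
26.1667 [ 360.20791543 -227.02787956  198.81274936]
(155, 83) xy [463.5 -57.2] rect [array([457.8, -56.4]), array([ 39.3, 160. ]), np.float64(84.7)]
pen
(52, 90) xy [459.1  62.6] rect [array([451.4,  63.5]), array([ 13.8, 142.6]), np.float64(86.2)]
```

View pics/w10.png

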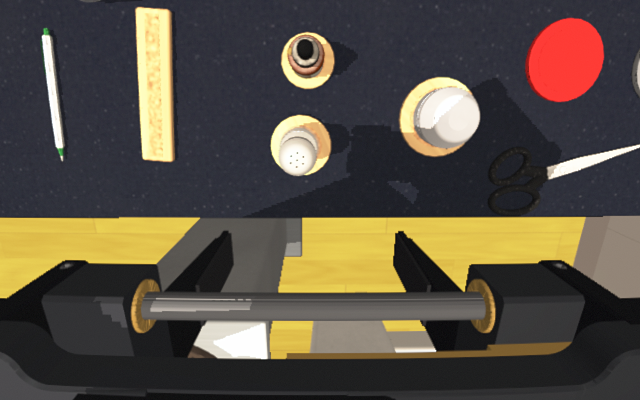

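All three stand on their circles: bottle (308,60), mill (300,145), timer (440,117). Now I'll go above the pen for a centred look.

>>> arm_command:
  delta_pos:
    - [0.02,0.15,0]
    - [0.04,0.3,0]
    - [0.06,0.45,0]
    - [0.07,0.6,0]
    - [0.08,0.75,0]
  delta_rot:
    - [0,0,0]
    - [0,0,0]
    - [0,0,0]
    - [0,0,0]
    - [0,0,0]
  claw: [0,0,0,0,0]

```text
t: 26.63
eef_pos: [382.0, -42.0, 198.5]
tcp_rot: [3.141, -0.001, -0.005]
ft_force: [0.5, 0.5, 0.7]
opening: 0.998
grip_force: 0.0
```

>>> arm_command:
  delta_pos:
    - [0,0.15,0]
    - [0,0.3,0]
    - [0,0.42,0]
    - [0,0.42,0]
    - [0,0.42,0]
  delta_rot:
    - [0,0,0]
    - [0,0,0]
    - [0,0,0]
    - [0,0,0]
    - [0,0,0]
  claw: [0,0,0,0,0]

```text
t: 27.05
eef_pos: [382.0, 62.9, 198.4]
tcp_rot: [3.141, -0.0, -0.001]
ft_force: [-0.0, 0.1, -0.1]
opening: 1.004
grip_force: 0.0
```

Run:
```python
from h import *
s=state(); c=calibration("wrist"); im=read_camera("wrist")[...,::-1].copy(); cv2.imwrite("pics/w11.png",im)
print(s["t"],s["eef_pos"],s["tcp_rot"])
h=cv2.cvtColor(im,cv2.COLOR_BGR2HSV)
m=(im.max(2)>110)|((h[...,1]>80)&(h[...,0]>35)&(h[...,0]<95)&(h[...,2]>40)); m[215:]=0; m[:15]=0; m[:,:270]=0; m[:,350:]=0
print("pen"); blobs(im,c,m,5,50)
m=(h[...,0]>8)&(h[...,0]<32)&(h[...,1]>40)&(h[...,2]>60); m[215:]=0; m[:,:350]=0;m[:,470:]=0
print("rest");blobs(im,c,m,10,200)
cv2.imwrite("pics/c11.png",cv2.resize(im[0:230,250:470],(550,575),interpolation=2))
```

```text
27.05 [382.01777502  62.8996233  198.38476361] [ 3.14134689e+00 -2.77071199e-04 -5.13844047e-04]
pen
(310, 104) xy [461.9  66.2] rect [array([451.9,  67.9]), array([ 12.5, 144.4]), np.float64(85.4)]
rest
(420, 102) xy [464.3 -52.4] rect [array([458.5, -52. ]), array([ 38.5, 159.7]), np.float64(84.7)]
```

View pics/c11.png

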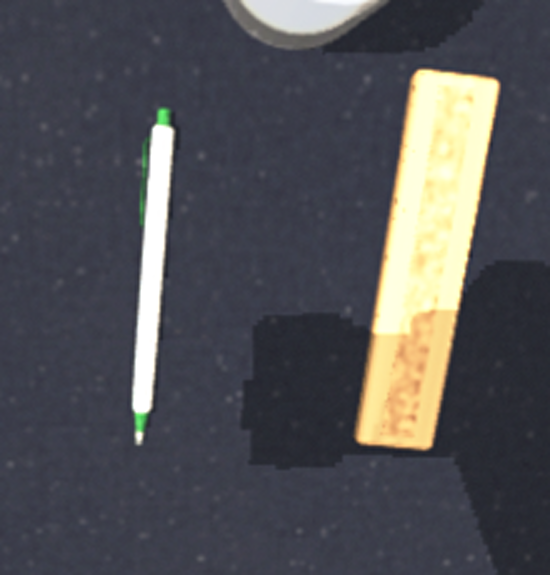

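The pen is at (310,104) px, about (452,67.5) at -4.6°. Its clip is on the left near the far end. The rest is at about (458.5,-54), -5.3°. Approaching the pen.

>>> arm_command:
  delta_pos:
    - [0.1,0.018,0]
    - [0.2,0.018,-0.1]
    - [0.28,0.018,-0.24]
    - [0.28,0.018,-0.4]
    - [0.28,0.018,-0.55]
  delta_rot:
    - [0,0,-0.049]
    - [0,0,-0.049]
    - [0,0,-0.049]
    - [0,0,-0.049]
    - [0,0,-0.049]
  claw: [0.2,0.3,0.4,0.4,0.4]

```text
t: 27.52
eef_pos: [452.8, 64.8, 59.1]
tcp_rot: [3.142, -0.002, -0.083]
ft_force: [0.7, -0.1, 0.4]
opening: 0.706
grip_force: 0.0
```

>>> arm_command:
  delta_pos:
    - [0,0,-0.06]
    - [0,0,-0.12]
    - [0,0,-0.16]
    - [0,0,-0.18]
    - [0,0,-0.18]
  delta_rot:
    - [0,0,0]
    - [0,0,0]
    - [0,0,0]
    - [0,0,0]
    - [0,0,0]
  claw: [0.5,0.5,0.5,0.5,0.5]

```text
t: 27.93
eef_pos: [451.4, 65.3, 14.9]
tcp_rot: [3.141, 0.002, -0.083]
ft_force: [-0.8, 0.2, -0.9]
opening: 0.502
grip_force: 0.0
```

>>> arm_command:
  delta_pos:
    - [0,0,0]
    - [0,0,0]
    - [0,0,0]
    - [0,0,0]
    - [0,0,0]
  delta_rot:
    - [0,0,0]
    - [0,0,0]
    - [0,0,0]
    - [0,0,0]
    - [0,0,0]
  claw: [0.5,0.5,0.5,0.5,0.5]

```text
t: 28.35
eef_pos: [451.5, 66.7, 16.4]
tcp_rot: [3.142, -0.001, -0.081]
ft_force: [-0.6, 0.2, -0.5]
opening: 0.499
grip_force: 0.0
```

>>> arm_command:
  delta_pos:
    - [0,0.003,-0.02]
    - [0,0.003,-0.035]
    - [0,0.003,-0.048]
    - [0,0.003,-0.056]
    - [0,0.003,-0.058]
  delta_rot:
    - [0,0,0]
    - [0,0,0]
    - [0,0,0]
    - [0,0,0]
    - [0,0,0]
  claw: [0.6,0.6,0.7,0.7,0.7]

```text
t: 28.77
eef_pos: [451.1, 67.5, 0.9]
tcp_rot: [3.141, 0.001, -0.081]
ft_force: [-0.3, 0.5, 0.3]
opening: 0.307
grip_force: 0.0
```

>>> arm_command:
  delta_pos:
    - [0,0,0]
    - [0,0,0]
    - [0,0,0]
    - [0,0,0]
    - [0,0,0]
  delta_rot:
    - [0,0,0]
    - [0,0,0]
    - [0,0,0]
    - [0,0,0]
    - [0,0,0]
  claw: [0.8,0.85,0.9,0.95,1]

```text
t: 29.18
eef_pos: [451.4, 67.5, 1.5]
tcp_rot: [3.142, -0.0, -0.081]
ft_force: [-0.6, 0.1, 0.1]
opening: 0.087
grip_force: 30.0
```

>>> arm_command:
  delta_pos:
    - [0,0,0]
    - [0,0,0]
    - [0,0,0]
    - [0,0,0]
    - [0,0,0]
  delta_rot:
    - [0,0,0]
    - [0,0,0]
    - [0,0,0]
    - [0,0,0]
    - [0,0,0]
  claw: [1,1,1,1,1]

```text
t: 29.6
eef_pos: [451.4, 67.5, 1.5]
tcp_rot: [3.142, -0.0, -0.081]
ft_force: [-0.4, -0.0, 3.2]
opening: 0.096
grip_force: 30.0
```

>>> arm_command:
  delta_pos:
    - [0,0,0]
    - [0,0,0]
    - [0,0,0]
    - [0,0,0]
    - [0,0,0]
  delta_rot:
    - [0,0,0]
    - [0,0,0]
    - [0,0,0]
    - [0,0,0]
    - [0,0,0]
  claw: [1,1,1,1,1]

```text
t: 30.02
eef_pos: [451.4, 67.4, 1.5]
tcp_rot: [3.142, -0.0, -0.081]
ft_force: [0.5, 0.0, 5.5]
opening: 0.095
grip_force: 30.0
```

The pen is gripped (9 mm). Lifting above glass height and moving back before swinging over to the rest.

>>> arm_command:
  delta_pos:
    - [0,0,0.05]
    - [0,0,0.15]
    - [0,0,0.27]
    - [-0.04,0,0.39]
    - [-0.1,0,0.48]
  delta_rot:
    - [0,0,0]
    - [0,0,0]
    - [0,0,0]
    - [0,0,0]
    - [0,0,0]
  claw: [1,1,1,1,1]

```text
t: 30.43
eef_pos: [426.9, 67.4, 123.1]
tcp_rot: [-3.142, -0.002, -0.081]
ft_force: [-0.2, -0.5, 0.3]
opening: 0.088
grip_force: 30.0
```

>>> arm_command:
  delta_pos:
    - [-0.02,-0.1,0]
    - [-0.02,-0.22,0]
    - [-0.02,-0.34,0]
    - [-0.02,-0.44,0]
    - [-0.02,-0.486,0]
  delta_rot:
    - [0,0,-0.008]
    - [0,0,-0.008]
    - [0,0,-0.008]
    - [0,0,-0.008]
    - [0,0,-0.008]
  claw: [1,1,1,1,1]

```text
t: 30.85
eef_pos: [421.3, -56.2, 121.4]
tcp_rot: [3.141, -0.0, -0.095]
ft_force: [-0.4, 1.3, -1.4]
opening: 0.095
grip_force: 30.0
```

>>> arm_command:
  delta_pos:
    - [0,0,0]
    - [0,0,0]
    - [0,0,0]
    - [0,0,0]
    - [0,0,0]
  delta_rot:
    - [0,0,0]
    - [0,0,0]
    - [0,0,0]
    - [0,0,0]
    - [0,0,0]
  claw: [1,1,1,1,1]

```text
t: 31.27
eef_pos: [421.3, -53.2, 121.4]
tcp_rot: [3.142, 0.0, -0.092]
ft_force: [0.1, -0.2, -0.3]
opening: 0.094
grip_force: 30.0
```

Run:
```python
from h import *
s=state(); c=calibration("wrist"); im=read_camera("wrist")[...,::-1].copy(); cv2.imwrite("pics/w12.png",im)
np.save("w12T.npy",c["T"]); print(s["t"],s["eef_pos"],s["tcp_rot"],s["opening"])
h=cv2.cvtColor(im,cv2.COLOR_BGR2HSV)
m=(h[...,0]>8)&(h[...,0]<32)&(h[...,1]>40)&(h[...,2]>60); m[205:]=0; m[:,:200]=0;m[:,390:]=0
print("rest");blobs(im,c,m,10,200)
cv2.imwrite("pics/c12.png",cv2.resize(im[0:300,200:430],(460,600),interpolation=2))
```

```text
31.2667 [421.29870147 -53.24795407 121.37121347] [ 3.14158382e+00  2.33755921e-04 -9.20945224e-02] 0.09371405451552688
rest
(313, 115) xy [492.  -59.9] rect [array([475.3, -55.5]), array([ 37.1, 125.3]), np.float64(84.6)]
```

View pics/c12.png

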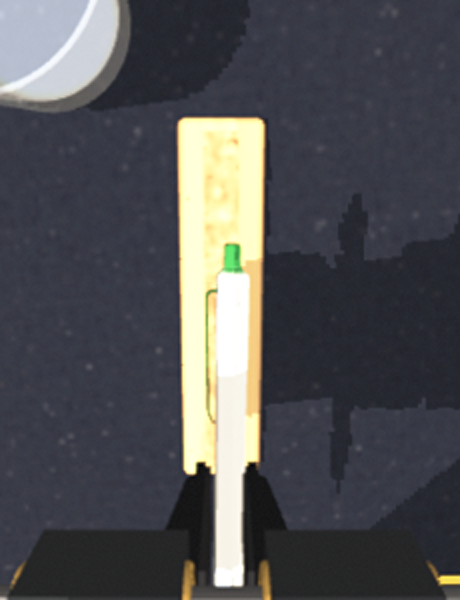

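The held pen lies parallel above the rest. Its cap end is at px (316,122), and the rest's far end is at crop (222,118), away from the glass. I'll check the numbers.

Run:
```python
from h import *
c=calibration("wrist"); c["T"]=np.load("w12T.npy")
for n,q in (("cap tip",(316,121.5)),("barrel",(316.5,150)),("barrel2",(315.2,250))): print(n,plane(c,*q,124.5))
for n,q in (("rest far",(311.2,59)),("rest L",(289,60)),("rest R",(332,60))): print(n,plane(c,*q,10))
for v in ((316.2,60),): print(plane(c,*v,124.5))
im=cv2.imread("pics/w12.png").astype(int)
for r in (65,75,85,95,105): # cork/wood profile
    g=im[r,280:340]; mm=np.where(g[:,2]>150)[0]+280; a,b=plane(c,mm.min(),r,10),plane(c,mm.max()+1,r,10); print(r,mm.min(),mm.max(),((a+b)/2).round(1))
```

```text
cap tip [493.40804891 -61.05008045]
barrel [478.96996279 -60.0261783 ]
barrel2 [422.13986604 -54.26156144]
rest far [536.8473007  -62.07531617]
rest L [537.77023761 -43.92789209]
rest R [534.54824403 -78.94268785]
[522.4362032 -63.7337781]
65 289 331 [532.3 -61.1]
75 289 331 [524.6 -60.4]
85 289 331 [516.7 -59.6]
95 289 331 [508.7 -58.9]
105 289 331 [500.6 -58.1]
```

>>> arm_command:
  delta_pos:
    - [0.03,-0.002,0]
    - [0.07,-0.002,0]
    - [0.11,-0.002,0]
    - [0.14,-0.002,0]
    - [0.147,-0.002,0]
  delta_rot:
    - [0,0,0]
    - [0,0,0]
    - [0,0,0]
    - [0,0,0]
    - [0,0,0]
  claw: [1,1,1,1,1]

```text
t: 31.73
eef_pos: [459.8, -54.6, 121.3]
tcp_rot: [3.141, -0.001, -0.093]
ft_force: [-0.3, 0.1, 0.0]
opening: 0.097
grip_force: 30.0
```

>>> arm_command:
  delta_pos:
    - [0,0,-0.06]
    - [0,0,-0.16]
    - [0,0,-0.26]
    - [0,0,-0.35]
    - [0,0,-0.4]
  delta_rot:
    - [0,0,0]
    - [0,0,0]
    - [0,0,0]
    - [0,0,0]
    - [0,0,0]
  claw: [1,1,1,1,1]

```text
t: 32.15
eef_pos: [457.5, -54.3, 19.3]
tcp_rot: [-3.141, 0.002, -0.093]
ft_force: [-0.8, 0.1, -0.5]
opening: 0.094
grip_force: 30.0
```

>>> arm_command:
  delta_pos:
    - [0,0,-0.01]
    - [0,0,-0.02]
    - [0,0,-0.03]
    - [0,0,-0.034]
    - [0,0,-0.034]
  delta_rot:
    - [0,0,0]
    - [0,0,0]
    - [0,0,0]
    - [0,0,0]
    - [0,0,0]
  claw: [1,1,1,1,1]

```text
t: 32.57
eef_pos: [458.4, -54.6, 13.4]
tcp_rot: [3.141, -0.001, -0.093]
ft_force: [0.2, -0.4, -0.4]
opening: 0.089
grip_force: 30.0
```

>>> arm_command:
  delta_pos:
    - [0,0,0]
    - [0,0,0]
    - [0,0,0]
    - [0,0,0]
    - [0,0,0]
  delta_rot:
    - [0,0,0]
    - [0,0,0]
    - [0,0,0]
    - [0,0,0]
    - [0,0,0]
  claw: [1,1,1,1,1]

```text
t: 32.98
eef_pos: [458.2, -54.6, 13.1]
tcp_rot: [3.141, -0.0, -0.093]
ft_force: [0.4, 0.2, 0.2]
opening: 0.092
grip_force: 30.0
```

>>> arm_command:
  delta_pos:
    - [0,0.002,0]
    - [0,0.003,-0.002]
    - [0,0.003,-0.004]
    - [0,0.003,-0.006]
    - [0,0.003,-0.006]
  delta_rot:
    - [0,0,0]
    - [0,0,0]
    - [0,0,0]
    - [0,0,0]
    - [0,0,0]
  claw: [1,1,1,1,1]

```text
t: 33.4
eef_pos: [458.1, -53.8, 11.5]
tcp_rot: [3.142, -0.0, -0.093]
ft_force: [-0.8, 0.2, 3.4]
opening: 0.091
grip_force: 30.0
```

>>> arm_command:
  delta_pos:
    - [0,0,0]
    - [0,0,0]
    - [0,0,0]
    - [0,0,0]
    - [0,0,0]
  delta_rot:
    - [0,0,0]
    - [0,0,0]
    - [0,0,0]
    - [0,0,0]
    - [0,0,0]
  claw: [1,0.85,0.8,0.7,0.6]

```text
t: 33.82
eef_pos: [458.1, -53.8, 11.3]
tcp_rot: [3.142, 0.0, -0.093]
ft_force: [0.3, -0.8, -0.3]
opening: 0.285
grip_force: 0.0
```

>>> arm_command:
  delta_pos:
    - [0,0,0]
    - [0,0,0.05]
    - [0,0,0.15]
    - [0,0,0.3]
    - [0,0,0.45]
  delta_rot:
    - [0,0,0]
    - [0,0,0]
    - [0,0,0]
    - [0,0,0]
    - [0,0,0]
  claw: [0.5,0.5,0.5,0.5,0.5]

```text
t: 34.23
eef_pos: [457.4, -53.6, 124.7]
tcp_rot: [-3.141, 0.002, -0.093]
ft_force: [-0.1, 0.0, 1.0]
opening: 0.5
grip_force: 0.0
```

>>> arm_command:
  delta_pos:
    - [-0.08,0,0.1]
    - [-0.2,0,0.22]
    - [-0.3,0,0.3]
    - [-0.34,0,0.3]
    - [-0.34,0,0.3]
  delta_rot:
    - [0,0,0]
    - [0,0,0]
    - [0,0,0]
    - [0,0,0]
    - [0,0,0]
  claw: [0,0,0,0,0]

```text
t: 34.65
eef_pos: [371.8, -53.7, 199.5]
tcp_rot: [3.141, -0.002, -0.094]
ft_force: [0.6, -1.3, 0.7]
opening: 0.794
grip_force: 0.0
```

Run:
```python
from h import *
s=state(); im=read_camera("wrist")[...,::-1].copy(); cv2.imwrite("pics/w13.png",im)
print(s["t"],s["eef_pos"],s["opening"])
cv2.imwrite("pics/c13.png",cv2.resize(im[0:230,230:560],(800,558),interpolation=2))
```

```text
34.65 [371.80400297 -53.67958559 199.53572388] 0.7938244612520537
```

View pics/c13.png

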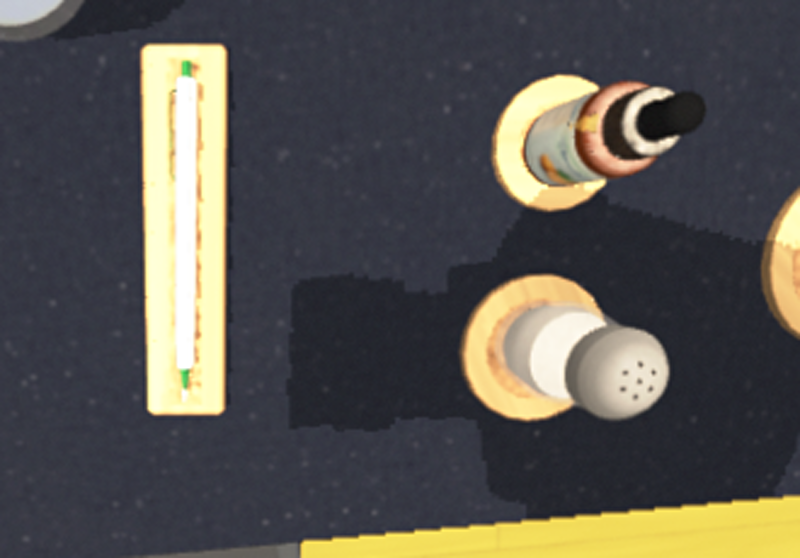

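The pen lies along the middle of the rest's cork strip (crop 185,230), and the bottle and mill still stand upright. Handing in.

```bash
python3 -c "
from cell import *
print(job_done())"
```

```text
the job is handed in; nothing more can be done
None
```

I put the bottle, mill and timer upright in the middle of their matching stands and laid the pen along the middle of its rest, in that order. I kept clear of the glass and the jam jar, and handed the job in at about 35 s.

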